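# Load silicon discs on a vacuum rail with a fork paddle

## Task

First shut off the vacuum rail by turning its selector knob to the open-ring mark; then, with the fork paddle, carry every silicon disc one at a time, lying level on the two tines, from the white stand to the rail and set it down centred on a pedestal, filling the pedestals in order from the one next to the knob. When all are loaded, lay the paddle flat along the middle of its grey pad again and turn the knob to the mark with as many dots as there are discs on the rail. Touch the discs with nothing but the paddle, do not tip or drop any, and leave everything else where it stands.

Things in the scene. Friction and masses are not known exactly. Their poses are not given: they have to be found in the camera images.
- disc_a: polished dark silicon disc, 50 mm diameter, 4 mm thick, 18 g; origin at the centre of its underside. Two or three such discs, all alike, lie on the stand's posts; which disc is on which post changes from start to start
- disc_b: another such disc; may be absent (None)
- disc_c: another such disc; may be absent (None). disc_b and disc_c are never both absent
- stand: white fixed bar 44 x 200 x 12 mm, origin under its centre, x to its back (away from the robot), y to its left. Three round posts at y = 70, 0, -70 mm (x = 0), 20 mm diameter, flat tops 40 mm above the desk. A disc lies on a post within 2 mm of its centre and overhangs it all round; the fork goes in level from the front (along +x), a tine on each side of the post
- rail: vacuum rail, fixed: aluminium base 64 x 320 x 14 mm with three steel pedestals and, at its left (+y) end, a grey valve block 76 x 76 x 40 mm with the selector knob on top. Origin underneath, x to its back (away from the robot), y to its left. Behind the pedestals a thin tube (x = 24 mm, top 30 mm above the desk). One, two, three dots on the base number the pedestals
- port_1 (a point): centre of the top of the pedestal next to the knob (rail x = 0, y = 20 mm); axes as the rail's. Pedestals are round, 20 mm diameter, flat tops 50 mm above the desk, nothing else above 30 mm near them. The fork comes in from the front (facing the rail's +x), a tine on each side, and goes down past the top, which leaves the disc on the pedestal
- port_2 (a point): the same for the middle pedestal (rail y = -50 mm)
- port_3 (a point): the same for the pedestal farthest from the knob (rail y = -120 mm); it stays empty when there are only two discs
- paddle: fork paddle, loose, steel, 179 mm long, 0.4 kg. Origin: underside of the handle where it is gripped (and balances); x to the tips of the tines, z up. Dark handle with flat sides: x -55 to 35 mm, 16 mm wide (y), z 0 to 30 mm. Flat steel fork, z 0 to 4 mm: shank, cross bar (46 mm wide, x 68 to 80 mm), two tines to x = 124 mm, 7 mm wide each, 32 mm apart inside (y = +-16 mm)
- fork (a point): point on the paddle where the centre of a carried disc belongs: x = 100 mm, y = 0, at the height of the tines' top face (z = 4 mm); axes as the paddle's. Nothing but its weight keeps a disc there
- pad: thin grey rubber pad, fixed, 250 x 90 x 3 mm, origin at the centre of its underside, x along its length. The paddle lies along it at the start, the paddle's middle near the pad's middle
- selector (a joint): angle of the selector knob, rad, growing clockwise seen from above; a spring detent every 30 degrees: 0 = shut (open ring), 0.524 = one dot, 1.047 = two dots, 1.571 = three dots, stops just past the ends. Let go, it springs into the nearest position and stays. About 0.05 N m turns it. It starts at or near a dotted position
- knob_top (a point): centre of the top of the knob's grip bar, on the turning axis, 72.5 mm above the desk; x along the white pointer line (at joint 0 the pointer stands 45 degrees to the left of the rail's +x), z up. Bar 40 mm long (x), 12 mm wide (y), 26 mm high, over a round skirt, 42 mm diameter, whose top is 46.5 mm above the desk
- loupe: bystander: folded loupe, 45 x 30 x 14 mm, in front of the stand; to be left alone; origin at the centre of its underside
- drop_bottle: bystander: small bottle with a pointed cap, 33 mm diameter, 72 mm tall, right of the stand; to be left alone; origin at the centre of its underside
- swab_tub: bystander: clear tub of swabs, 60 mm diameter, 86 mm tall, behind the gap between rail and stand; to be left alone; origin at the centre of its underside
- tape_roll: bystander: roll of film tape lying flat, 74 mm diameter, 19 mm high, left of the pad; to be left alone; origin at the centre of its underside
- paddle_mid (a point): middle of the paddle's length: 35 mm ahead of its origin (paddle x), on its underside
There are look-alikes about, which are no part of the job. Leave any orange look-alike of the disc_a alone.

How it is judged:
By the outcome, as a careful person would: the job done as asked, in the order asked, and still so for the second after the job is handed in, with the robot touching nothing.
Of disc_b, disc_c only 1 to 2 are there at a start; the rules pass over those that are not, and their reading is None.
At some moment in a run one of paddle may be knocked a few centimetres aside while the robot is not near it.
It also fails if it takes over 210 s, if anything falls off the work surface, if the arm or the gripper's body presses on something with over 40 N, if the wrist force passes 120 N, or if a joint passes its speed limit or range.

## Robot

A 7-joint arm with a two-finger parallel gripper is mounted at the origin on a cart in front of the work surface, level with it; the furniture and walls round the work are solid. World frame = base frame: x ahead of the robot, y to its left, z up, the work surface at z = 0. Lengths are in m, angles in degrees, forces in N, time in s.
With the tool pointing down it reaches from about 0.425 to 0.875 m from the base axis. Payload 4.7 kg.
Tool frame: the origin (TCP) lies midway between the tips of the shut fingers; the grasp point (between the pads) lies 19 mm behind it; y points along the fingers, x is the direction in which the jaws open and shut, and the axes are right-handed (so a half turn about y gives the same grasp; the last joint's range is limited). The gripper opens to 87 mm and grips with 3 to 60 N. Pads are 19 mm wide; open, the fingers measure 117 mm over their backs; the gripper's body (75 mm by 190 mm) begins 51 mm behind the grasp point.
Start: joints at [67.729, 18.392, -4.016, 83.108, 1.295, 78.541, -3.26], TCP at [0.255, -0.598, 0.223] pointing down, gripper open.
Joint ranges: [-163.93, 163.93], [-17.29, 119.83], [-79.2, 71.16], [3.27, 140.29], [-89.18, 269.18], [5.43, 117.66], [-154.24, 154.24]. Speed limits (degrees/s): [147.25, 147.25, 180, 180, 180, 180, 180].

## Interface

Orientations are given as [roll, pitch, yaw] about the fixed x, y, z axes, in that order (R = Rz(yaw) Ry(pitch) Rx(roll)).
In Python, from cell import env gives the robot as it stands.
- The arm moves only by the tool carry_out, never from a script. Its argument "targets" is a list of rows, each a list of 2 entries, a list of its own where there are three numbers: the shift along the tool's x, y, z in mm, then the turn, a rotation vector about the tool's x, y, z in degrees. A call has 1 to 12 rows; each row shifts and turns the commanded pose from where the row before left it, along the tool's axes as they then stand; what a row does not reach is not made up. A row lasts 1/10 s, in which the tool goes at most 50 mm and 8.59 degrees, less where a joint would pass 70% of its speed; a pose out of reach is approached as far as the arm can. A call with a gripper value outside its range is refused whole. "jaw" is the opening, from 0 (shut) to 1 (fully open), set as the call begins (left out, the last holds). The fingers move at their own pace and stop on an object; "squeeze" is the grip in N (left out, the last holds). Time passes only in rows, so rows that do not move let the fingers close. It gives the time, the measured TCP pose, the force and the opening at its end, in the units of the state.
- env.get_obs(): the state, without advancing time (a new reading comes with each control period).
- env.read_camera(name): name is "scene" or "top" or "wrist"; returns the picture (384x512x3 uint8, red, green, blue); there is no depth.
- env.get_calibration(name): a dict with "fx", "fy", "cx", "cy" (pixels), "D" ([k1, k2, p1, p2, k3] as OpenCV has them; the pictures are not rectified), "R" (3x3) and "t" (3): a world point X has camera coordinates R X + t; the wrist camera has in their place "hand_eye" (4x4, takes a point from camera to tool coordinates, whose origin is the TCP and whose axes are the tool frame's). Camera axes: x right, y down, z forward; pixel columns grow to the right and rows downward; lengths in m; the calibration is good to about 2 mm. A picture is of the moment at which its call begins: read the wrist's pose just before it. get_calibration takes no time and is no camera call.
- env.sign_off(): hands the job in, once; it reports no verdict.
Trained networks look in the newest picture that a camera, given by its name, has taken for a name from the list of things; names that differ only in an ending like _2 or _b are one class to them, and where a whole thing is asked for, a point or a joint stands for the part that bears it (a point fixed in the world has none). Each returns a list of dicts, best first, with "p" (0 to 1); they miss things now and then, are a little off and sometimes report something else, mostly with a low value. They report only what shows in the picture. A call takes as long as a camera call. They do not tell look-alikes from the thing itself.
- env.outline_of(camera, label): "mask" (384x512 bool, what is visible of it) and "xy" ([column, row] in pixels, amid what is visible of it).
The state is a dict: "time_s": time; "qpos": joint angles; "joint_velocities": joint speeds; "effort": joint torques, N m; "tool_pos": TCP position; "tool_rot": TCP orientation; "force": force on the tool from outside, world axes, zero at the start; "wrist_torque": the same for the moment, N m; "grip_width": finger opening in m.
Only numpy, scipy, OpenCV 4.12 (cv2) and the standard library are available. Lean on these libraries where they do the work, as an engineer would, in place of code of your own. Each camera call takes 0.05 s, during which the arm holds its last target.

## Working session

There is one attempt and no reset: what is moved stays moved. The work goes in short steps, Python scripts to look and compute and a tool call to move; the robot and the scene stay as the last step left them, time stands still between calls to the robot, and variables do not carry over. Pictures are saved under pics/ and viewed, and the job is handed in when it is done.

Besides the shell and the picture viewer there is one more tool, called after "Call:" by a JSON object that holds its "fn" and its "kwargs", one argument or row to a line. carry_out: Moves the arm, as the interface text tells. Its arguments: {"type":"object","properties":{"targets":{"type":"array","items":{"type":"array"}},"jaw":{"type":"number"},"squeeze":{"type":"number"}},"required":["targets"]}

```bash
ls -la; mkdir -p pics; cat > h.py <<'E'
import numpy as np, cv2
from cell import env
from scipy.spatial.transform import Rotation as R
def snap(n,f=None,scale=1):
    o=env.get_obs(); im=env.read_camera(n)
    if f: cv2.imwrite('pics/'+f,cv2.cvtColor(im,cv2.COLOR_RGB2BGR))
    return o,im
E
python3 - <<'E'
from h import *
o=env.get_obs(); print(o)
for n in ['scene','top','wrist']:
    snap(n,f'{n}0.png'); c=env.get_calibration(n); print(n,c)
E
```

```text
total 12
drwxr-xr-x  3 agent agent 4096 Dec  6 02:26 .
drwxr-xr-x 23 root  root  4096 Dec  6 02:26 ..
drwxr-xr-x  2 agent agent 4096 Dec  6 02:26 pics
{'time_s': 0.0, 'qpos': array([67.72763283, 18.43861264, -4.01481182, 83.1749721 ,  1.29495935,
       78.54160056, -3.26082659]), 'joint_velocities': array([ 0.09885007, -0.0316292 , -0.09368558,  0.05518669,  0.01340927,
       -0.05974334, -0.00744441]), 'effort': array([-2.96711187e-05, -4.91296363e+01, -4.03870884e-01, -3.12527168e+01,
       -6.38241973e-02,  4.37527313e-02,  1.89922807e-04]), 'tool_pos': array([ 0.25453901, -0.59747987,  0.22146588]), 'tool_rot': array([-90.00600896,   0.10994575, -66.91940507]), 'force': array([-0.32116507,  1.13282568, -0.19175321]), 'wrist_torque': array([-0.05960211, -0.02213699,  0.03443647]), 'grip_width': 0.08716289377496662}
scene {'fx': 347.1347826455049, 'fy': 347.1347826455049, 'cx': 255.31579913372673, 'cy': 196.88586241202978, 'D': array([-0.00990308,  0.        ,  0.        ,  0.        ,  0.        ]), 'R': array([[-0.50580118, -0.86263373, -0.00531077],
       [-0.66145393,  0.39
[... 353 characters left out ...]
074901],
       [-0.99575352, -0.01802994, -0.09027647],
       [ 0.08986491,  0.02246467, -0.99570058]]), 't': array([-0.06081049,  0.5875691 ,  1.03045714])}
wrist {'fx': 330.3283555462536, 'fy': 330.3283555462536, 'cx': 254.19040024826816, 'cy': 193.7029033871643, 'D': array([-0.09820335,  0.        ,  0.        ,  0.        ,  0.        ]), 'hand_eye': array([[ 9.99999963e-01, -2.67537967e-04,  5.37547895e-05,
        -3.31659436e-04],
       [-1.27454064e-04, -2.83729279e-01,  9.58904416e-01,
        -1.61651856e-01],
       [-2.41291530e-04, -9.58904388e-01, -2.83729303e-01,
         7.84028033e-02],
       [ 0.00000000e+00,  0.00000000e+00,  0.00000000e+00,
         1.00000000e+00]])}
```

View pics/scene0.png

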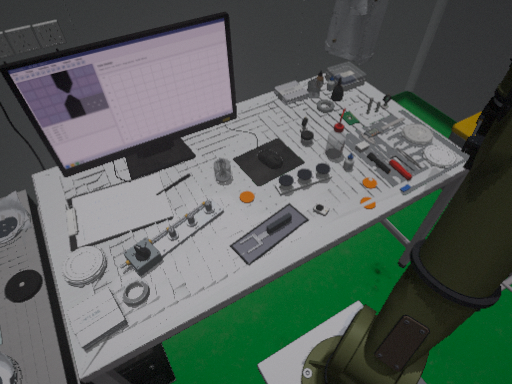

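View pics/top0.png

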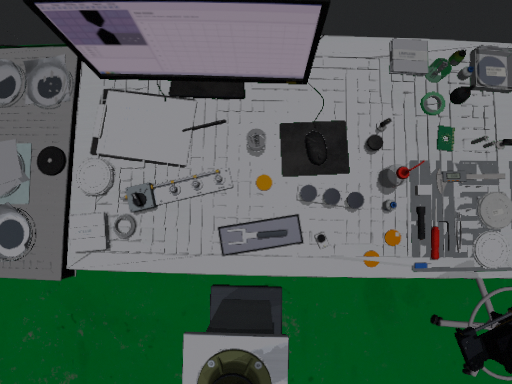

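View pics/wrist0.png

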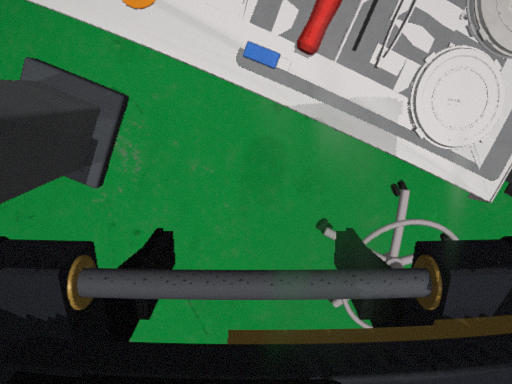

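```bash
python3 - <<'E'
import cv2
a=cv2.imread('pics/top0.png')
cv2.imwrite('pics/t_z.png',cv2.resize(a[150:270,80:280],None,fx=4,fy=4,interpolation=cv2.INTER_CUBIC))
cv2.imwrite('pics/t_z2.png',cv2.resize(a[150:270,240:420],None,fx=4,fy=4,interpolation=cv2.INTER_CUBIC))
b=cv2.imread('pics/scene0.png')
cv2.imwrite('pics/s_z.png',cv2.resize(b[130:280,110:400],None,fx=2.7,fy=2.7,interpolation=cv2.INTER_CUBIC))
E
python3 - <<'E'
from h import *
import pickle
res={}
for cam in ['top','scene']:
    snap(cam)
    for l in ['disc_a','stand','rail','port_1','paddle','fork','pad','selector','knob_top','loupe','drop_bottle','swab_tub','tape_roll','paddle_mid']:
        try: r=env.outline_of(cam,l)
        except Exception as e: print(cam,l,'err',e); continue
        res[cam,l]=r
        print(cam,l,[(round(d['p'],2),np.round(d['xy'],1).tolist(),int(d['mask'].sum())) for d in r])
pickle.dump(res,open('res.pkl','wb'))
print(env.get_obs()['time_s'])
E
```

```text
top disc_a [(0.75, [354.0, 198.2], 218), (0.68, [254.6, 232.7], 381), (0.66, [329.7, 195.5], 232), (0.66, [263.2, 182.7], 187), (0.57, [253.8, 140.6], 382), (0.55, [392.1, 241.1], 209), (0.53, [308.3, 192.7], 225), (0.47, [372.2, 256.3], 174)]
top stand [(0.71, [324.6, 198.5], 394)]
top rail [(0.91, [175.7, 188.4], 2344)]
top port_1 [(0.81, [175.0, 187.3], 2256)]
top paddle [(0.61, [258.6, 232.5], 310)]
top fork [(0.7, [256.1, 232.7], 320), (0.36, [172.7, 187.9], 2371)]
top pad [(0.58, [261.9, 236.7], 1928)]
top selector [(0.56, [255.4, 230.8], 335), (0.48, [137.3, 195.6], 138)]
top knob_top [(0.45, [142.3, 196.2], 149)]
top loupe [(0.47, [321.2, 239.6], 108)]
top drop_bottle []
top swab_tub [(0.87, [252.4, 139.5], 380), (0.47, [319.6, 240.3], 155)]
top tape_roll [(0.56, [129.5, 221.5], 415)]
top paddle_mid [(0.92, [260.8, 234.9], 265)]
scene disc_a [(0.61, [368.1, 202.2], 62), (0.48, [323.9, 166.5], 106)]
scene stand [(0.87, [301.8, 182.3], 499)]
scene rail [(0.79, [169.7, 239.3], 2466)]
scene port_1 [(0.78, [165.9, 238.5], 2535), (0.39, [304.6, 181.0], 472)]
scene paddle [(0.65, [273.3, 228.8], 379), (0.33, [168.7, 240.2], 2396)]
scene fork [(0.69, [272.2, 227.9], 395)]
scene pad [(0.82, [266.4, 235.5], 1523), (0.54, [303.4, 182.9], 365)]
scene selector [(0.64, [142.3, 252.8], 213)]
scene knob_top [(0.71, [170.9, 239.3], 2507), (0.56, [142.1, 255.0], 159)]
scene loupe [(0.64, [321.4, 207.1], 101)]
scene drop_bottle []
scene swab_tub [(0.9, [223.6, 168.2], 418), (0.32, [271.6, 226.1], 353)]
scene tape_roll [(0.67, [223.7, 169.4], 409), (0.61, [133.0, 284.1], 452), (0.53, [168.2, 242.8], 2473)]
scene paddle_mid [(0.95, [272.1, 228.3], 401)]
1.65
```

View pics/t_z.png

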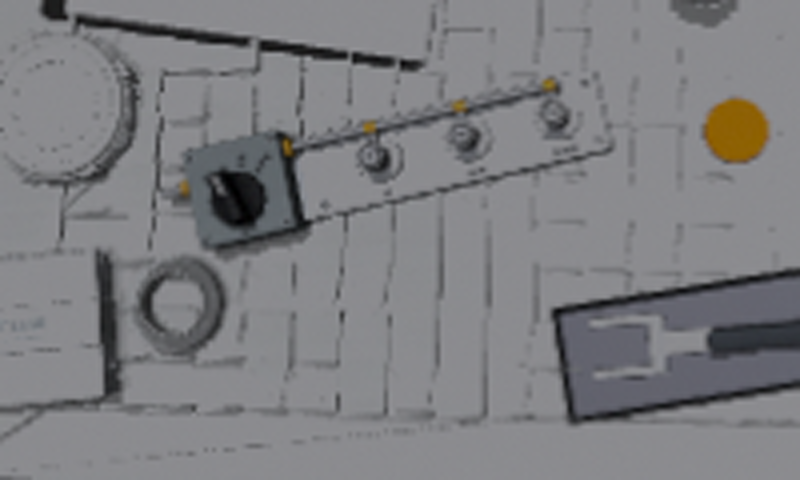

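View pics/t_z2.png

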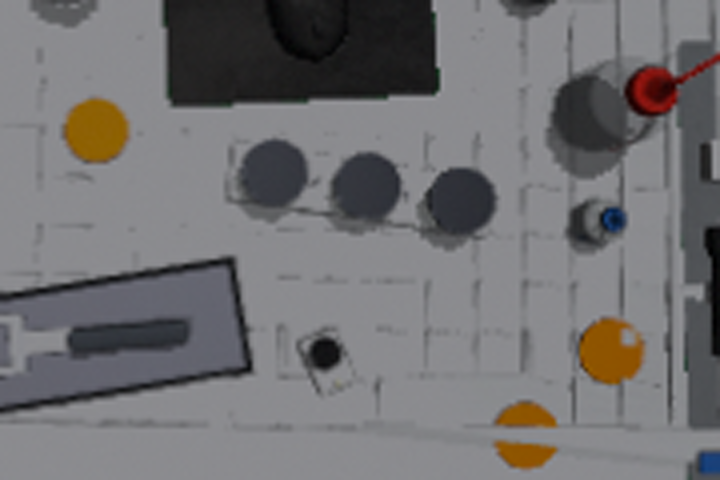

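View pics/s_z.png

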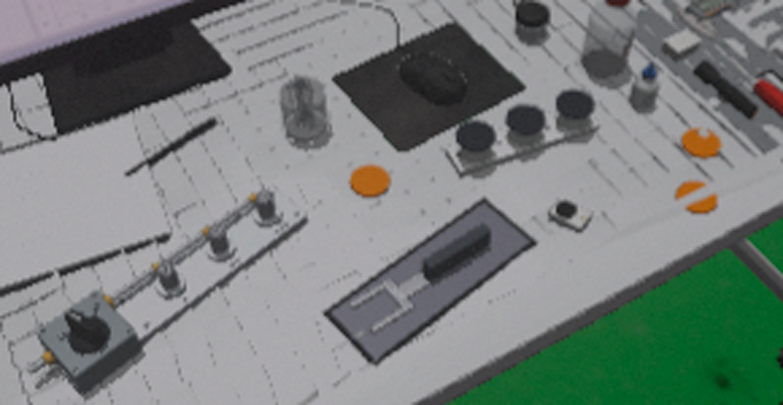

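```bash
cat >> h.py <<'E'
def campose(n,o=None):
    """returns Rwc (cam->world), C"""
    c=env.get_calibration(n)
    if n!='wrist':
        return c['R'].T, -c['R'].T@c['t'], c
    H=c['hand_eye']; Rt=R.from_euler('xyz',o['tool_rot'],degrees=True).as_matrix()
    return Rt@H[:3,:3], Rt@H[:3,3]+o['tool_pos'], c
def K(c): return np.array([[c['fx'],0,c['cx']],[0,c['fy'],c['cy']],[0,0,1]])
def back(n,uv,z,o=None):
    Rc,C,c=campose(n,o)
    p=cv2.undistortPoints(np.array(uv,float).reshape(-1,1,2),K(c),c['D']).reshape(-1,2)
    d=np.c_[p,np.ones(len(p))]@Rc.T
    return C+d*((z-C[2])/d[:,2])[:,None]
def proj(n,X,o=None):
    Rc,C,c=campose(n,o); X=np.atleast_2d(X)
    rv,_=cv2.Rodrigues(Rc.T)
    return cv2.projectPoints(X.reshape(-1,1,3),rv,-Rc.T@C,K(c),c['D'])[0].reshape(-1,2)
def moves(o,pos,yaw,n):
    """rows from measured state (assumed level) to TCP pos, tool yaw(deg) n rows"""
    y0=o['tool_rot'][2]; p0=o['tool_pos']; d=(np.array(pos)-p0)/n
    dy=(yaw-y0+180)%360-180
    out=[]
    for i in range(n):
        y=np.radians(y0+dy*i/n); # tool x=(cos,sin), tool y=-z, tool z=(-sin,cos)
        out.append([[round(1000*(d[0]*np.cos(y)+d[1]*np.sin(y)),1),round(-1000*d[2],1),round(1000*(-d[0]*np.sin(y)+d[1]*np.cos(y)),1)],[0,round(-dy/n,2),0]])
    return out
E
python3 - <<'E'
from h import *
f=lambda n,uv,z:print(n,z,np.round(back(n,uv,z)*1000,0).tolist())
f('top',[(80+375/4,150+152/4),(80+465/4,150+133/4),(80+555/4,150+112/4)],.05)
f('top',[(308.5,193.5),(331.7,196.7),(355,200.4)],.044)
f('top',[(80+238/4,150+195/4)],.07)
f('top',[(80+710/4,150+342/4),(80+655/4,150+345/4)],.01)
f('top',[(80+595/4,150+320/4),(80+600/4,150+378/4),(240+188/4,150+330/4)],.007)
f('top',[(80+556/4,150+310/4),(80+573/4,150+422/4),(240+232/4,150+259/4),(240+250/4,150+370/4)],.003)
E
```

```text
top 0.05 [[586.0, 190.0, 50.0], [601.0, 124.0, 50.0], [618.0, 57.0, 50.0]]
top 0.044 [[577.0, -208.0, 44.0], [569.0, -276.0, 44.0], [560.0, -345.0, 44.0]]
top 0.07 [[551.0, 285.0, 70.0]]
top 0.01 [[450.0, -60.0, 10.0], [447.0, -18.0, 10.0]]
top 0.007 [[465.0, 28.0, 7.0], [421.0, 23.0, 7.0], [461.0, -149.0, 7.0]]
top 0.003 [[472.0, 58.0, 3.0], [388.0, 43.0, 3.0], [515.0, -182.0, 3.0], [432.0, -196.0, 3.0]]
```

```bash
python3 - <<'E'
from h import *
for r in moves(env.get_obs(),[.50,-.26,.28],-90,12): print(r)
E
```

```text
[[np.float64(-17.9), np.float64(-4.8), np.float64(29.8)], [0, np.float64(1.92), 0]]
[[np.float64(-18.9), np.float64(-4.8), np.float64(29.2)], [0, np.float64(1.92), 0]]
[[np.float64(-19.9), np.float64(-4.8), np.float64(28.6)], [0, np.float64(1.92), 0]]
[[np.float64(-20.8), np.float64(-4.8), np.float64(27.9)], [0, np.float64(1.92), 0]]
[[np.float64(-21.7), np.float64(-4.8), np.float64(27.2)], [0, np.float64(1.92), 0]]
[[np.float64(-22.6), np.float64(-4.8), np.float64(26.4)], [0, np.float64(1.92), 0]]
[[np.float64(-23.5), np.float64(-4.8), np.float64(25.7)], [0, np.float64(1.92), 0]]
[[np.float64(-24.4), np.float64(-4.8), np.float64(24.9)], [0, np.float64(1.92), 0]]
[[np.float64(-25.2), np.float64(-4.8), np.float64(24.0)], [0, np.float64(1.92), 0]]
[[np.float64(-26.0), np.float64(-4.8), np.float64(23.2)], [0, np.float64(1.92), 0]]
[[np.float64(-26.7), np.float64(-4.8), np.float64(22.3)], [0, np.float64(1.92), 0]]
[[np.float64(-27.5), np.float64(-4.8), np.float64(21.4)], [0, np.float64(1.92), 0]]
```

Call:
{"fn": "carry_out", "kwargs": {
  "targets": [
    [[-18,-5,30],[0,1.92,0]],
    [[-19,-5,29],[0,1.92,0]],
    [[-20,-5,29],[0,1.92,0]],
    [[-21,-5,28],[0,1.92,0]],
    [[-22,-5,27],[0,1.92,0]],
    [[-23,-5,26],[0,1.92,0]],
    [[-23,-5,26],[0,1.92,0]],
    [[-24,-5,25],[0,1.92,0]],
    [[-25,-5,24],[0,1.92,0]],
    [[-26,-5,23],[0,1.92,0]],
    [[-27,-5,22],[0,1.92,0]],
    [[-27,-5,21],[0,1.92,0]]
  ]
}}

```text
time_s: 2.85
tool_pos: [0.4999, -0.2587, 0.283]
tool_rot: [-90.0, -0.0, -90.0]
force: [-0.1, -0.0, -0.3]
grip_width: 0.087
```

```bash
python3 - <<'E'
from h import *
o,im=snap('wrist','w1.png'); print(o['tool_pos'],o['tool_rot'],o['qpos'],o['time_s'],o['joint_velocities'])
o,im=snap('wrist','w1.png'); print(o['tool_pos'],o['tool_rot'])
E
```

```text
[ 0.49994615 -0.25865417  0.2830164 ] [-8.99762003e+01 -2.46638742e-02 -9.00382515e+01] [ 41.37346418   7.32266712 -18.44647842  89.92268091   2.34170374
  83.10124793 -67.25103291] 2.85 [-22.99403451   5.36805553 -13.86631672 -10.85215447   3.35633127
   6.09943873 -55.71769536]
[ 0.50442018 -0.25163484  0.28400343] [-89.73662703   0.18102959 -89.59122518]
```

View pics/w1.png

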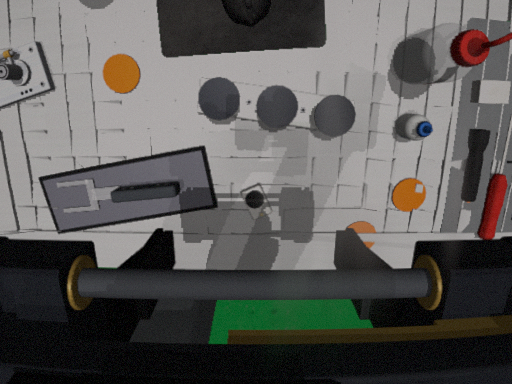

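```bash
python3 - <<'E'
from h import *
for i in range(4): env.read_camera('top')
o,im=snap('wrist','w2.png'); print(o['tool_pos'],o['tool_rot'],np.abs(o['joint_velocities']).max())
for l in ['disc_a','stand','paddle','pad']:
    for d in env.outline_of('wrist',l):
        m=d['mask'].astype(np.uint8); 
        v,u=np.nonzero(m); 
        print(l,round(d['p'],2),d['xy'],m.sum(),[u.min(),u.max(),v.min(),v.max()],np.round(back('wrist',[(u.mean(),v.mean())],{'disc_a':.044,'stand':.012,'paddle':.02,'pad':.003}[l],o)*1000,1).tolist())
b=cv2.imread('pics/w2.png')
cv2.imwrite('pics/w2z.png',cv2.resize(b[50:250,30:370],None,fx=2.3,fy=2.3,interpolation=cv2.INTER_CUBIC))
E
```

```text
[ 0.49844529 -0.26124425  0.28235891] [-9.00412049e+01 -3.97042945e-02 -9.00550124e+01] 0.5819352790300378
disc_a 0.82 [267.5, 100.3] 1386 [np.int64(247), np.int64(288), np.int64(79), np.int64(121)] [[572.9, -276.5, 44.0]]
disc_a 0.65 [351.0, 222.2] 321 [np.int64(339), np.int64(369), np.int64(215), np.int64(241)] [[417.4, -392.7, 44.0]]
disc_a 0.63 [326.3, 111.2] 1440 [np.int64(305), np.int64(347), np.int64(88), np.int64(129)] [[563.5, -346.0, 44.0]]
disc_a 0.63 [399.8, 186.9] 831 [np.int64(386), np.int64(419), np.int64(171), np.int64(205)] [[464.8, -449.9, 44.0]]
disc_a 0.6 [211.3, 92.4] 1434 [np.int64(189), np.int64(230), np.int64(71), np.int64(114)] [[581.8, -208.1, 44.0]]
disc_a 0.58 [110.0, 69.4] 1148 [np.int64(93), np.int64(130), np.int64(49), np.int64(88)] [[611.5, -93.5, 44.0]]
stand 0.96 [245.7, 99.3] 1612 [np.int64(188), np.int64(345), np.int64(72), np.int64(127)] [[573.9, -276.0, 12.0]]
paddle 0.86 [116.2, 189.1] 1808 [np.int64(50), np.int64(171), np.int64(176), np.int64(209)] [[458.3, -69.5, 20.0]]
pad 0.55 [128.0, 178.8] 8522 [np.int64(31), np.int64(209), np.int64(141), np.int64(230)] [[458.1, -78.6, 3.0]]
pad 0.43 [115.1, 188.6] 1845 [np.int64(49), np.int64(172), np.int64(176), np.int64(209)] [[453.5, -61.9, 3.0]]
```

View pics/w2z.png

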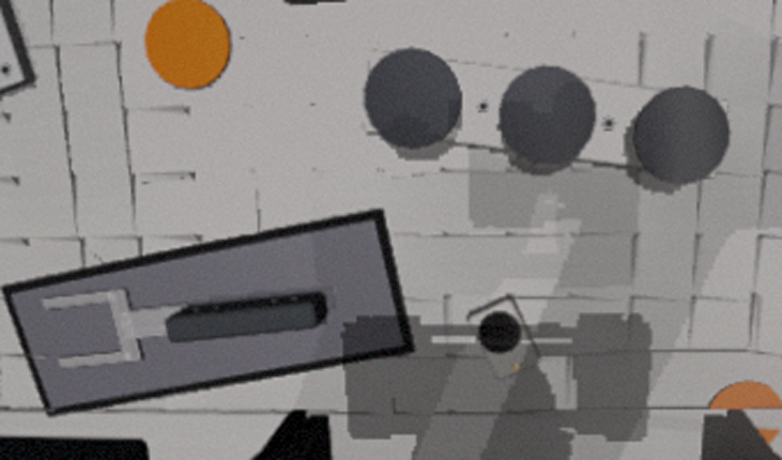

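Call:
{"fn": "carry_out", "kwargs": {
  "targets": [
    [[-47,0,0],[0,-2.5,0]],
    [[-47,0,2],[0,-2.5,0]],
    [[-47,0,4],[0,-2.5,0]],
    [[-47,0,6],[0,-2.5,0]],
    [[-46,0,8],[0,-2.5,0]],
    [[-46,0,10],[0,-2.5,0]],
    [[-46,0,12],[0,-2.5,0]],
    [[-45,0,14],[0,-2.5,0]],
    [[-44,0,16],[0,-2.5,0]],
    [[-44,0,18],[0,-2.5,0]],
    [[-43,0,20],[0,-2.5,0]],
    [[0,0,0],[0,0,0]]
  ]
}}

```text
time_s: 4.6
tool_pos: [0.4947, 0.2667, 0.2827]
tool_rot: [-89.9, 0.3, -61.8]
force: [0.2, 0.1, 0.3]
grip_width: 0.0868
```

```bash
python3 - <<'E'
from h import *
for i in range(4): env.read_camera('top')
o,im=snap('wrist','w3.png'); print(o['tool_pos'],o['tool_rot'],o['qpos'],np.abs(o['joint_velocities']).max(),o['time_s'])
for l in ['rail','knob_top']:
    for d in env.outline_of('wrist',l):
        m=d['mask'].astype(np.uint8); 
        v,u=np.nonzero(m); 
        print(l,round(d['p'],2),d['xy'],m.sum(),[u.min(),u.max(),v.min(),v.max()],np.round(back('wrist',[(u.mean(),v.mean())],{'rail':.014,'knob_top':.06}[l],o)*1000,1).tolist())
b=cv2.imread('pics/w3.png')
cv2.imwrite('pics/w3z.png',cv2.resize(b,None,fx=1.56,fy=1.56,interpolation=cv2.INTER_CUBIC))
E
```

```text
[0.49810506 0.25708707 0.28230367] [-9.00372613e+01 -5.91583014e-02 -6.26049944e+01] [ 10.46650169  10.02927853 -45.66633876  89.47781544   7.25551001
  83.5729531  -98.18585203] 0.7965191411326009 4.8
rail 0.64 [318.6, 122.3] 12837 [np.int64(199), np.int64(454), np.int64(62), np.int64(173)] [[584.8, 200.4, 14.0]]
knob_top 0.64 [246.3, 106.4] 1015 [np.int64(229), np.int64(263), np.int64(90), np.int64(126)] [[552.5, 295.5, 60.0]]
```

View pics/w3z.png

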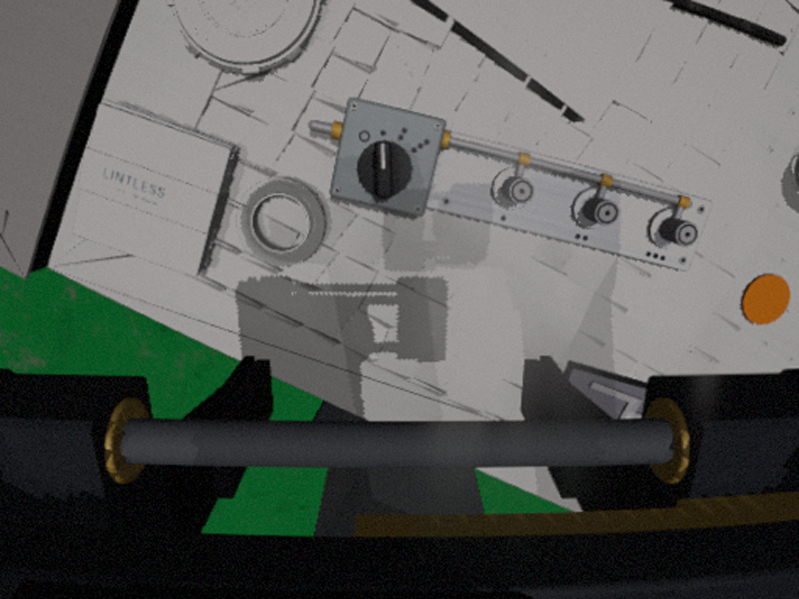

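```bash
python3 - <<'E'
import cv2
b=cv2.imread('pics/w3.png')
cv2.imwrite('pics/w3k.png',cv2.resize(b[55:145,205:295],None,fx=6,fy=6,interpolation=cv2.INTER_CUBIC))
cv2.imwrite('pics/w3p.png',cv2.resize(b[95:175,305:465],None,fx=5,fy=5,interpolation=cv2.INTER_CUBIC))
E
```

```text
(no output)
```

View pics/w3k.png

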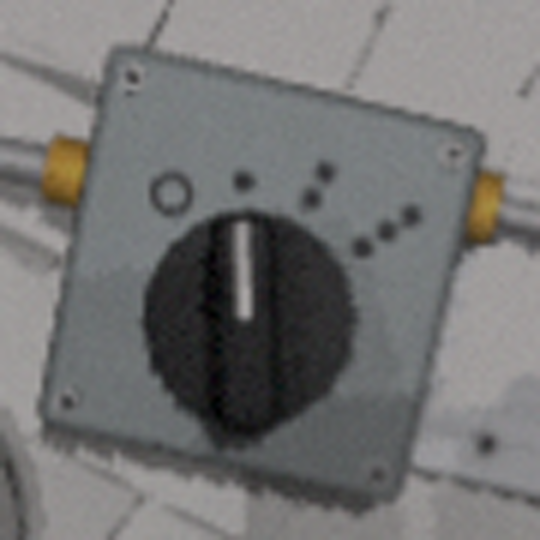

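View pics/w3p.png

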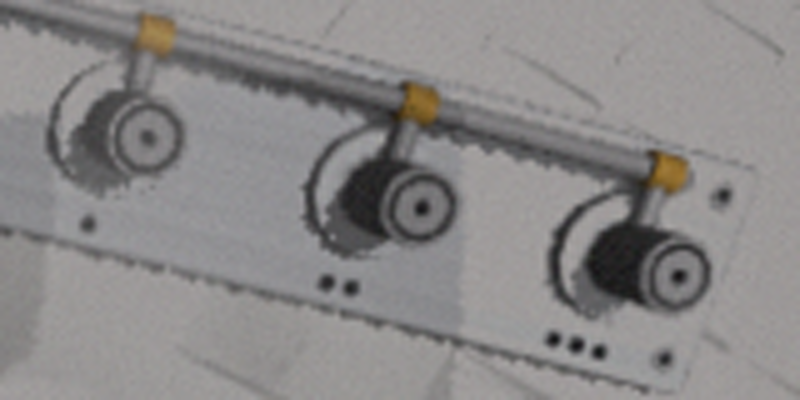

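```bash
python3 - <<'E'
from h import *
o=env.get_obs(); print(o['tool_pos'],o['tool_rot'])
f=lambda p,s,off:[((x+.5)/s-.5+off[0],(y+.5)/s-.5+off[1]) for x,y in p]
P=back('wrist',f([(148,138),(421,207),(679,276)],5,(305,95)),.05,o)*1000
print(np.round(P,1)); d=P[0]-P[2]; print(np.linalg.norm(d),np.linalg.norm(P[0]-P[1]),'rail yaw',np.degrees(np.arctan2(-d[0],d[1])))
y=np.radians(np.degrees(np.arctan2(-d[0],d[1]))); 
print('knob pred',P.mean(0)[:2]+np.array([-np.sin(y),np.cos(y)])*(122+50))
S=back('wrist',f([(249,323)],6,(205,55)),.0465,o)*1000; print('skirt',S)
B=back('wrist',f([(243,225),(246,318)],6,(205,55)),.0725,o)*1000; print('pointer',B, np.degrees(np.arctan2(*(B[0]-B[1])[[1,0]])))
B=back('wrist',f([(242,212),(245,437)],6,(205,55)),.0725,o)*1000; print('bar',B.mean(0),np.linalg.norm(B[0]-B[1]),np.degrees(np.arctan2(*(B[0]-B[1])[[1,0]])))
B=back('wrist',f([(131,76),(455,151),(377,475),(68,400)],6,(205,55)),.04,o)*1000; print('screws',B, B.mean(0))
B=back('wrist',f([(112,47),(483,135),(395,500),(43,405)],6,(205,55)),.04,o)*1000; print('blk',B, B.mean(0))
B=back('wrist',f([(172,195),(244,182),(362,247),(387,231),(412,215),(312,200),(326,172)],6,(205,55)),.04,o)*1000
print([(np.round(np.degrees(np.arctan2(*(b-S[0])[[1,0]])),1),np.round(np.linalg.norm((b-S[0])[:2]))) for b in B])
E
```

```text
[0.49815696 0.25696997 0.28251845] [-9.00076639e+01 -5.48679957e-02 -6.26500968e+01]
[[585.8 195.9  50. ]
 [603.2 128.5  50. ]
 [620.6  60.3  50. ]]
139.98334512245137 69.6637810846919 rail yaw 14.389779658274357
knob pred [560.47410122 294.84000573]
skirt [[551.60841658 295.35808713  46.5       ]]
pointer [[567.67470373 304.10667164  72.5       ]
 [553.20367755 296.12518973  72.5       ]] 28.87889399122246
bar [551.75009466 295.89779293  72.5       ] 40.405676324219655 27.750507069281102
screws [[582.88558801 337.14648065  40.        ]
 [599.28853809 274.7076392   40.        ]
 [536.39437011 258.6860321   40.        ]
 [521.25603603 320.86590893  40.        ]] [559.95613306 297.85151522  40.        ]
blk [[586.06451142 342.82391577  40.        ]
 [604.4888713  271.30023148  40.        ]
 [533.60954764 253.07172706  40.        ]
 [518.07138163 324.92225246  40.        ]] [560.558578   298.02953169  40.        ]
[(np.float64(59.0), np.float64(29.0)), (np.float64(29.4), np.float64(27.0)), (np.float64(-29.5), np.float64(27.0)), (np.float64(-29.7), np.float64(32.0)), (np.float64(-29.8), np.float64(38.0)), (np.float64(-0.4), np.float64(27.0)), (np.float64(-0.3), np.float64(33.0))]
```

```bash
python3 - <<'E'
from h import *
b=cv2.imread('pics/scene0.png'); 
cv2.imwrite('pics/s_a.png',cv2.resize(b[190:270,120:220],None,fx=7,fy=7,interpolation=cv2.INTER_CUBIC))
b=cv2.imread('pics/top0.png'); 
cv2.imwrite('pics/t_a.png',cv2.resize(b[170:215,120:230],None,fx=7,fy=7,interpolation=cv2.INTER_CUBIC))
P=np.array([[.5858,.1959,.05],[.6032,.1285,.05],[.6206,.0603,.05],[.5517,.2955,.0725],[.5517,.2955,.0465]])
Q=np.array([[.5818,-.2081,.042],[.5729,-.2765,.042],[.5635,-.346,.042]])
print((proj('scene',P)-[120,190]+.5)*7-.5);print((proj('top',P)-[120,170]+.5)*7-.5)
import pickle; res=pickle.load(open('res.pkl','rb'))
print(proj('scene',Q),proj('top',Q))
for c in ['top','scene']:
    for d in res[c,'disc_a']+res[c,'selector']: v,u=np.nonzero(d['mask']); print(c,u.mean(),v.mean(),u.min(),u.max(),v.min(),v.max())
E
```

```text
[[358.15675663 273.08517663]
 [489.23667435 179.19350813]
 [614.49834511  89.93784078]
 [141.50082596 408.69745739]
 [158.42704233 442.76746948]]
[[366.21795526 129.24017638]
 [525.59429212  91.05442145]
 [687.61277399  52.81578725]
 [112.94798379 201.63698849]
 [134.64221737 205.59978412]]
[[285.70996706 179.74971954]
 [304.05771999 173.81235962]
 [322.2197101  168.02020994]] [[308.54693917 192.09515228]
 [331.70943327 195.52162444]
 [355.20129507 199.12100288]]
top 355.3073394495413 199.8256880733945 347 363 192 208
top 257.7217847769029 234.60629921259843 229 287 229 244
top 331.1034482758621 196.27155172413794 322 339 188 204
top 263.24064171122996 182.37967914438502 256 271 175 190
top 255.67277486910996 139.2958115183246 246 265 128 151
top 391.688995215311 237.58373205741626 385 400 229 246
top 307.88444444444445 192.76444444444445 300 316 185 201
top 370.71264367816093 258.0632183908046 363 378 250 266
top 257.43283582089555 234.67462686567166 230 286 229 244
top 139.42753623188406 199.33333333333334 134 146 193 206
scene 368.7903225806452 203.59677419354838 362 375 198 208
scene 322.6132075471698 167.47169811320754 316 329 163 172
scene 141.31455399061034 252.88262910798122 134 150 244 261
```

View pics/s_a.png

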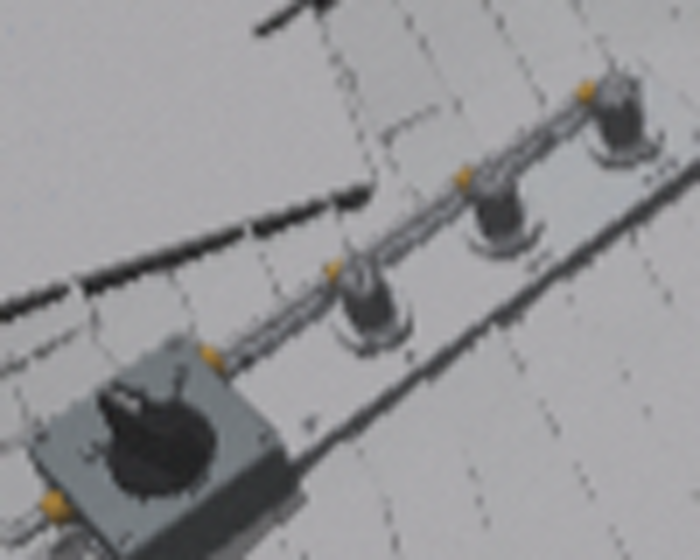

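View pics/t_a.png

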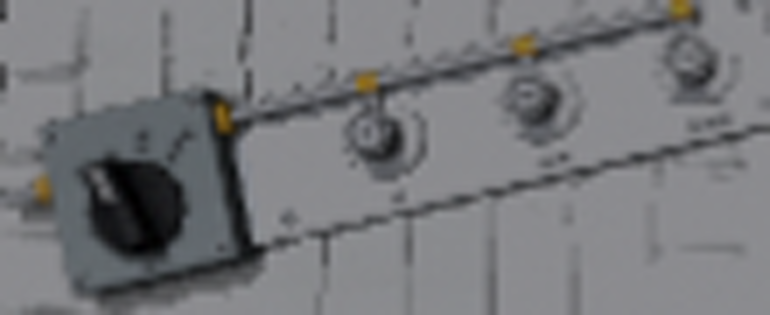

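Call:
{"fn": "carry_out", "kwargs": {
  "targets": [
    [[-5,0,33],[0,-0.5,0]],
    [[-5,20,32],[0,-0.6,0]],
    [[0,40,0],[0,0,0]],
    [[0,40,0],[0,0,0]],
    [[0,40,0],[0,0,0]],
    [[0,40,0],[0,0,0]],
    [[0,20,0],[0,0,0]],
    [[0,16,0],[0,0,0]],
    [[0,12,0],[0,0,0]],
    [[0,4,0],[0,0,0]],
    [[0,0,0],[0,0,0]],
    [[0,0,0],[0,0,0]]
  ]
}}

```text
time_s: 6.15
tool_pos: [0.5511, 0.2985, 0.0517]
tool_rot: [-89.9, -0.0, -61.4]
force: [0.8, 0.4, -0.1]
grip_width: 0.0871
```

```bash
python3 - <<'E'
from h import *
o,im=snap('wrist','w4.png'); print(o['tool_pos'],o['tool_rot'],o['qpos'],o['force'])
print(proj('wrist',[[.5517,.2955,.0725]],o))
E
```

```text
[0.55110179 0.29845575 0.05171699] [-8.98870869e+01 -1.09796670e-02 -6.13683604e+01] [   1.91517627   29.28441916  -41.81230091   96.11327693   21.53737037
   62.80580949 -107.59970626] [ 0.77936851  0.38980631 -0.07264759]
[[260.80229994 268.88913757]]
```

View pics/w4.png

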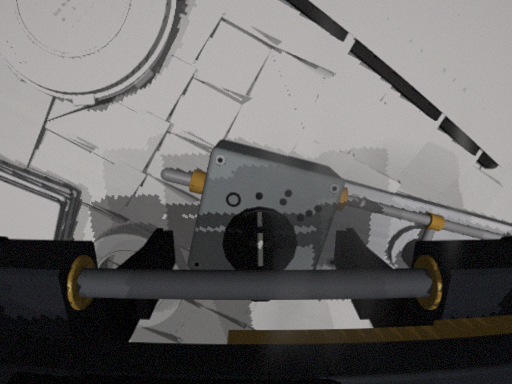

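Call:
{"fn": "carry_out", "kwargs": {
  "targets": [
    [[3,1,-1],[0,0,0]],
    [[0,0,0],[0,0,0]],
    [[0,0,0],[0,0,0]],
    [[0,0,0],[0,0,0]],
    [[0,0,0],[0,0,0]],
    [[0,0,0],[0,0,0]],
    [[0,0,0],[0,0,0]]
  ],
  "jaw": 0,
  "squeeze": 20
}}

```text
time_s: 6.9
tool_pos: [0.5508, 0.2949, 0.0495]
tool_rot: [-90.0, 0.0, -61.4]
force: [0.5, 0.0, -0.7]
grip_width: 0.0387
```

Call:
{"fn": "carry_out", "kwargs": {
  "targets": [
    [[0,0,0],[0,0,0]],
    [[0,0,0],[0,0,0]],
    [[0,0,0],[0,0,0]],
    [[0,0,0],[0,0,0]],
    [[0,0,0],[0,0,0]],
    [[0,0,0],[0,-5,0]],
    [[0,0,0],[0,-6,0]],
    [[0,0,0],[0,-6,0]],
    [[0,0,0],[0,-6,0]],
    [[0,0,0],[0,-5,0]],
    [[0,0,0],[0,-3,0]],
    [[0,0,0],[0,0,0]]
  ]
}}

```text
time_s: 8.1
tool_pos: [0.5511, 0.2947, 0.0495]
tool_rot: [-90.0, -0.0, -30.4]
force: [1.1, -0.7, 0.0]
grip_width: 0.012
```

```bash
python3 - <<'E'
from h import *
for i in range(3): env.read_camera('top')
o,im=snap('wrist','w5.png'); print(o['tool_pos'],o['tool_rot'],o['qpos'],o['force'],o['wrist_torque'],o['grip_width'])
E
```

```text
[0.55110066 0.29469971 0.04950273] [-8.99995978e+01 -2.21898234e-02 -3.04356694e+01] [  6.43363868  31.43350669 -47.75330911  96.23249999  25.50312594
  63.816106   -79.09739824] [ 0.64886034 -0.40096996  0.036222  ] [-0.0532613  -0.22048808 -0.00119438] 0.011777061473436668
```

View pics/w5.png

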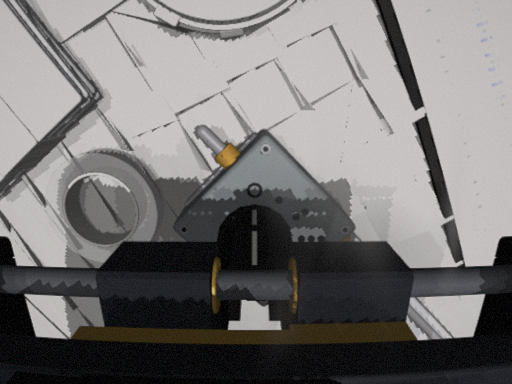

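Call:
{"fn": "carry_out", "kwargs": {
  "targets": [
    [[0,0,0],[0,0,0]],
    [[0,0,0],[0,0,0]],
    [[0,0,0],[0,0,0]],
    [[0,0,0],[0,0,0]],
    [[0,0,0],[0,0,0]],
    [[0,-30,0],[0,0,0]],
    [[0,-40,0],[0,0,0]],
    [[0,-40,0],[0,0,0]],
    [[0,-40,0],[0,0,0]],
    [[0,-40,0],[0,0,0]],
    [[0,-20,0],[0,0,0]],
    [[0,0,0],[0,0,0]]
  ],
  "jaw": 1
}}

```text
time_s: 9.5
tool_pos: [0.5521, 0.2963, 0.2634]
tool_rot: [-89.7, -0.2, -30.4]
force: [0.0, 0.0, -0.8]
grip_width: 0.0866
```

```bash
python3 - <<'E'
from h import *
env.read_camera('top')
o,im=snap('wrist','w6.png'); print(o['tool_pos'],o['tool_rot'],o['grip_width'])
for r in moves(o,[.43,-.06,.25],9,10): print([[float(x) for x in r[0]],r[1]])
b=cv2.imread('pics/w6.png')
cv2.imwrite('pics/w6z.png',cv2.resize(b[60:260,150:400],None,fx=3,fy=3,interpolation=cv2.INTER_CUBIC))
E
```

```text
[0.55132736 0.29549231 0.26091994] [-89.87650274  -0.10140974 -30.35668307] 0.08672326984940641
[[7.5, 1.1, -36.8], [0, np.float64(-3.94), 0]]
[[5.0, 1.1, -37.2], [0, np.float64(-3.94), 0]]
[[2.4, 1.1, -37.5], [0, np.float64(-3.94), 0]]
[[-0.2, 1.1, -37.6], [0, np.float64(-3.94), 0]]
[[-2.8, 1.1, -37.5], [0, np.float64(-3.94), 0]]
[[-5.3, 1.1, -37.2], [0, np.float64(-3.94), 0]]
[[-7.9, 1.1, -36.7], [0, np.float64(-3.94), 0]]
[[-10.4, 1.1, -36.1], [0, np.float64(-3.94), 0]]
[[-12.8, 1.1, -35.3], [0, np.float64(-3.94), 0]]
[[-15.2, 1.1, -34.3], [0, np.float64(-3.94), 0]]
```

View pics/w6z.png

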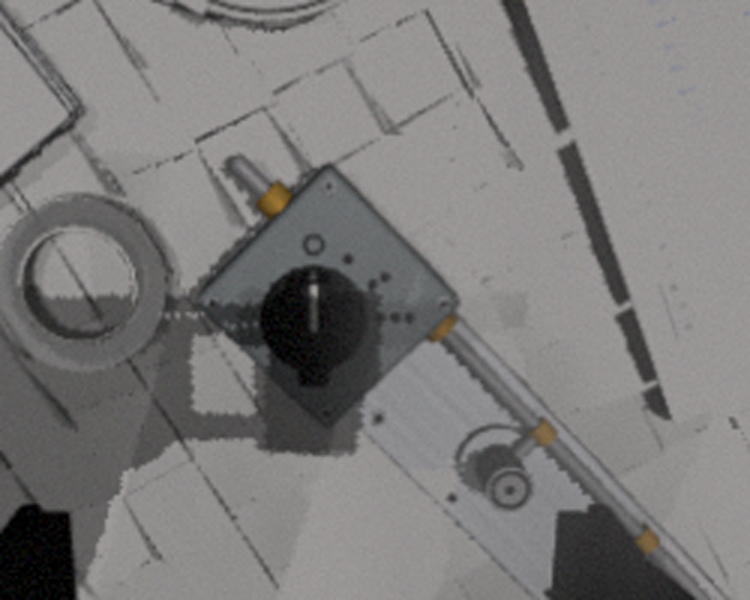

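The knob pointer (315,305 in the crop) is straight at the open ring (313,243): valve shut. Now to the paddle.

Call:
{"fn": "carry_out", "kwargs": {
  "targets": [
    [[7,1,-37],[0,-4,0]],
    [[5,1,-37],[0,-4,0]],
    [[2,1,-37],[0,-4,0]],
    [[0,1,-38],[0,-4,0]],
    [[-3,1,-38],[0,-4,0]],
    [[-5,1,-37],[0,-4,0]],
    [[-8,1,-37],[0,-4,0]],
    [[-10,1,-36],[0,-4,0]],
    [[-13,1,-35],[0,-4,0]],
    [[-15,1,-34],[0,-4,0]],
    [[0,0,0],[0,0,0]],
    [[0,0,0],[0,0,0]]
  ]
}}

```text
time_s: 10.8
tool_pos: [0.43, -0.0613, 0.2481]
tool_rot: [-89.9, 0.1, 9.5]
force: [0.3, 0.2, -0.1]
grip_width: 0.0871
```

```bash
python3 - <<'E'
from h import *
for i in range(2): env.read_camera('top')
o,im=snap('wrist','w7.png'); print(o['tool_pos'],o['tool_rot'],o['qpos'],o['time_s'],np.abs(o['joint_velocities']).max())
cv2.imwrite('pics/w7z.png',cv2.resize(cv2.imread('pics/w7.png'),None,fx=1.56,fy=1.56,interpolation=cv2.INTER_CUBIC))
E
```

```text
[ 0.43085433 -0.05959024  0.24870717] [-8.99358097e+01  6.30107761e-02  9.69309845e+00] [ 48.57065147  -9.33411452 -39.10509216 107.97194552  -6.01343869
  79.43516319  20.6467226 ] 10.9 0.6709485292637704
```

View pics/w7z.png

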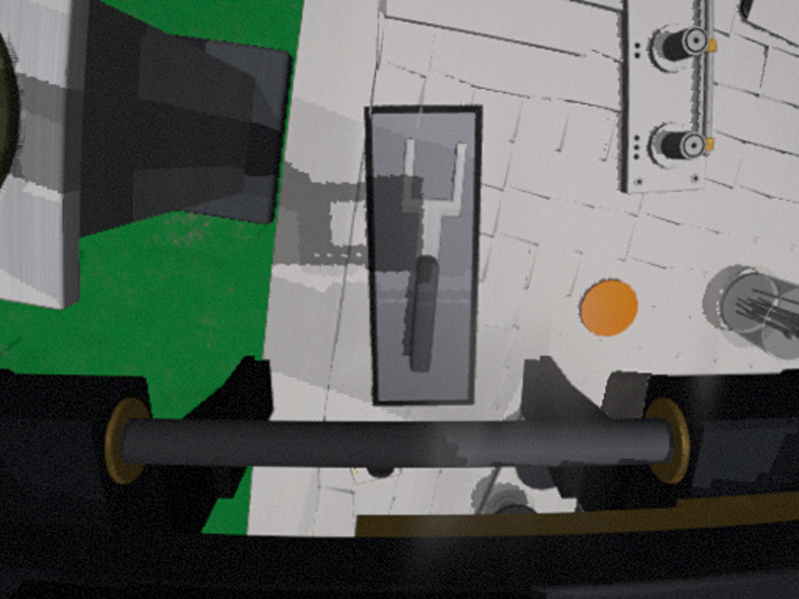

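```bash
python3 - <<'E'
import cv2
b=cv2.imread('pics/w7.png')
cv2.imwrite('pics/w7k.png',cv2.resize(b[60:265,220:320],None,fx=4,fy=4,interpolation=cv2.INTER_CUBIC))
E
```

```text
(no output)
```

View pics/w7k.png

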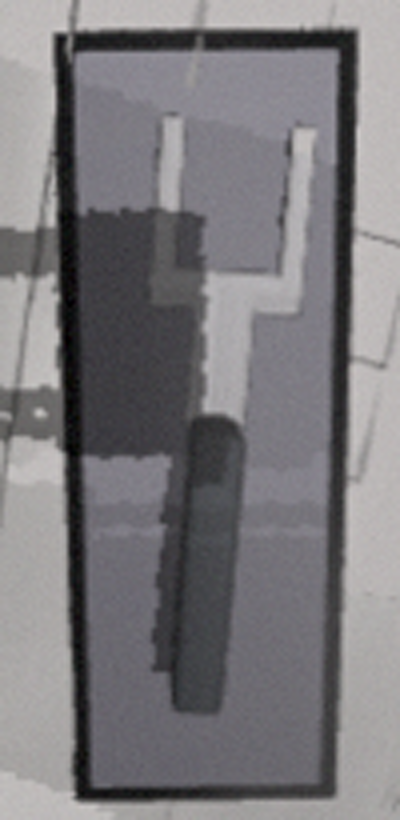

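```bash
python3 - <<'E'
from h import *
o=env.get_obs(); print(o['tool_pos'],o['tool_rot'])
f=lambda p,s,off:[((x+.5)/s-.5+off[0],(y+.5)/s-.5+off[1]) for x,y in p]
B=lambda p,z:back('wrist',f(p,4,(220,60)),z,o)[:,:2]*1000
T=B([(172,116),(305,128)],.007); C=B([(151,304),(299,313)],.007); H=B([(217,417),(195,712),(173,700),(219,712)],.033)
print('tips',T,np.linalg.norm(T[0]-T[1]),'want 39'); print('bar',C,np.linalg.norm(C[0]-C[1]),'want 46'); print('handle',H,np.linalg.norm(H[0]-H[1]))
d=T.mean(0)-C.mean(0); print('len',np.linalg.norm(d),'want56','heading',np.degrees(np.arctan2(d[1],d[0])))
d2=H[0]-H[1]; print('hh',np.degrees(np.arctan2(d2[1],d2[0])))
d3=T.mean(0)-H[1]; h=np.arctan2(d3[1],d3[0]); print('overall',np.linalg.norm(d3),'want 179',np.degrees(h))
u=np.array([np.cos(h),np.sin(h)])
print('origin est', T.mean(0)-124*u, C.mean(0)-68*u, H[1]+55*u, H[0]-35*u)
P=B([(56,34),(356,32),(335,797),(77,800)],.003); print('pad',P,P.mean(0)); e=(P[0]+P[1]-P[2]-P[3])/2; print(np.linalg.norm(e),np.degrees(np.arctan2(e[1],e[0])))
E
```

```text
[ 0.43104805 -0.05940796  0.24892805] [-8.99521981e+01  4.88939463e-02  9.73951454e+00]
tips [[426.09000016  28.9687538 ]
 [465.3277015   32.39276743]] 39.38681347475732 want 39
bar [[429.46199361 -26.50567464]
 [474.34791171 -21.47586363]] 45.166853360224884 want 46
handle [[ 453.24704349  -52.59667993]
 [ 463.79813211 -145.21402717]
 [ 456.34195173 -142.38113335]
 [ 471.15484427 -143.96109022]] 93.21640672233723
len 55.02152163822374 want56 heading 96.46592705604591
hh 96.49919071503953
overall 176.822505548576 want 179 95.8717405762379
origin est [458.39428853 -92.66866042] [458.86148301 -91.63400003] [458.17152668 -90.50259042] [456.82761058 -87.41304877]
pad [[ 388.55916897   46.44376174]
 [ 475.21128531   62.21097793]
 [ 520.69407329 -181.45009406]
 [ 433.48622079 -197.4065668 ]] [454.48768709 -67.5504803 ]
247.91193233883862 100.50624265386068
```

Call:
{"fn": "carry_out", "kwargs": {
  "targets": [
    [[11,30,-18],[0,1.7,0]],
    [[11,40,-18],[0,1.7,0]],
    [[0,40,0],[0,0,0]],
    [[0,40,0],[0,0,0]],
    [[0,35,0],[0,0,0]],
    [[0,25,0],[0,0,0]],
    [[0,15,0],[0,0,0]],
    [[0,6,0],[0,0,0]],
    [[0,0,0],[0,0,0]],
    [[0,0,0],[0,0,0]],
    [[0,0,0],[0,0,0]]
  ]
}}

```text
time_s: 12.05
tool_pos: [0.4593, -0.093, 0.0196]
tool_rot: [-90.1, -0.1, 6.3]
force: [0.9, -0.4, -0.2]
grip_width: 0.0868
```

```bash
python3 - <<'E'
from h import *
o,im=snap('wrist','w8.png'); print(o['tool_pos'],o['tool_rot'],o['force'],np.abs(o['joint_velocities']).max())
cv2.imwrite('pics/w8z.png',cv2.resize(cv2.imread('pics/w8.png'),None,fx=1.56,fy=1.56,interpolation=cv2.INTER_CUBIC))
E
```

```text
[ 0.45933332 -0.0929507   0.01959751] [-90.06305938  -0.10687913   6.25448687] [ 0.92837349 -0.36059547 -0.20751894] 0.20484476163093854
```

View pics/w8z.png

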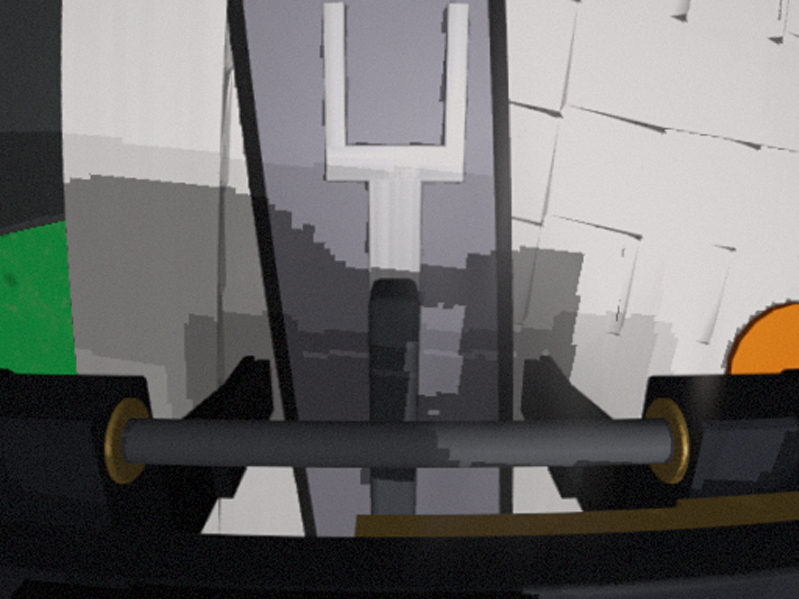

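Call:
{"fn": "carry_out", "kwargs": {
  "targets": [
    [[0,8,0],[0,0,0]],
    [[0,6,0],[0,0,0]],
    [[0,0,0],[0,0,0]],
    [[0,0,0],[0,0,0]],
    [[0,0,0],[0,0,0]],
    [[0,0,0],[0,0,0]],
    [[0,0,0],[0,0,0]],
    [[0,0,0],[0,0,0]],
    [[0,0,0],[0,0,0]],
    [[0,0,0],[0,0,0]],
    [[0,0,0],[0,0,0]],
    [[0,0,0],[0,0,0]]
  ],
  "jaw": 0,
  "squeeze": 50
}}

```text
time_s: 13.3
tool_pos: [0.4583, -0.0929, 0.0046]
tool_rot: [-90.0, -0.0, 6.2]
force: [0.4, 0.2, 0.2]
grip_width: 0.0158
```

```bash
python3 - <<'E'
from h import *
for i in range(3): env.read_camera('top')
o,im=snap('wrist','w9.png'); print(o['tool_pos'],o['tool_rot'],o['force'],o['grip_width'],o['time_s'])
cv2.imwrite('pics/w9z.png',cv2.resize(cv2.imread('pics/w9.png')[:220,150:360],None,fx=3,fy=3,interpolation=cv2.INTER_CUBIC))
E
```

```text
[ 0.45829439 -0.09293787  0.00455959] [-9.00065313e+01  3.17825131e-03  6.23487057e+00] [-0.26895011  0.20450041  0.65163982] 0.015762480279001255 13.45
```

View pics/w9z.png

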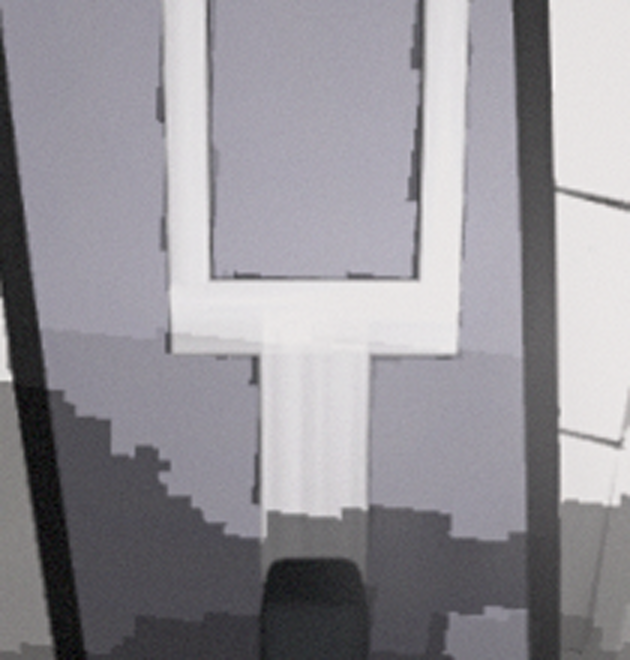

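```bash
python3 - <<'E'
from h import *
o=env.get_obs()
f=lambda p,s,off:[((x+.5)/s-.5+off[0],(y+.5)/s-.5+off[1]) for x,y in p]
X=back('wrist',f([(171,354),(457,355),(212,279),(418,280),(163,5),(470,5),(261,400),(369,400)],3,(150,0)),.007,o)
Rt=R.from_euler('xyz',o['tool_rot'],degrees=True).as_matrix()
print(np.round((X-o['tool_pos'])@Rt*1000,1))
E
```

```text
[[-22.2  -2.4  68.8]
 [ 23.   -2.4  68.7]
 [-15.4  -2.4  80.3]
 [ 16.6  -2.4  80.1]
 [-21.9  -2.4 120.2]
 [ 23.5  -2.4 120.2]
 [ -8.   -2.4  61.5]
 [  9.2  -2.4  61.5]]
```

Call:
{"fn": "carry_out", "kwargs": {
  "targets": [
    [[0,-20,0],[0,0,0]],
    [[0,-35,0],[0,0,0]],
    [[0,-40,0],[0,0,0]],
    [[0,-30,0],[0,5,0]],
    [[0,0,0],[0,8,0]],
    [[0,0,0],[0,8,0]],
    [[0,0,0],[0,8,0]],
    [[0,0,0],[0,8,0]],
    [[0,0,0],[0,8,0]],
    [[0,0,0],[0,8,0]],
    [[0,0,0],[0,8,0]],
    [[0,0,0],[0,8,0]]
  ]
}}

```text
time_s: 14.7
tool_pos: [0.4573, -0.0926, 0.1285]
tool_rot: [-90.1, 0.1, -63.1]
force: [0.3, 0.2, -3.6]
grip_width: 0.0155
```

Call:
{"fn": "carry_out", "kwargs": {
  "targets": [
    [[0,0,0],[0,8,0]],
    [[0,0,0],[0,8,0]],
    [[0,0,0],[0,8,0]],
    [[0,0,0],[0,8,0]],
    [[10,0,-6],[0,3,0]],
    [[30,0,-10],[0,0,0]],
    [[30,0,-11],[0,0,0]],
    [[18,0,-7],[0,0,0]],
    [[10,0,-3],[0,0,0]],
    [[0,0,0],[0,0,0]],
    [[0,0,0],[0,0,0]]
  ]
}}

```text
time_s: 15.8
tool_pos: [0.4091, -0.1846, 0.1294]
tool_rot: [-90.0, 0.0, -97.7]
force: [-0.5, 0.2, -3.4]
grip_width: 0.016
```

```bash
python3 - <<'E'
from h import *
env.read_camera('top')
o,im=snap('wrist','w10.png'); print(o['tool_pos'],o['tool_rot'],o['force'],o['grip_width'],o['time_s'],o['qpos'])
snap('top','t10.png')
E
```

```text
[ 0.40939596 -0.18419929  0.12948477] [-8.99930732e+01  3.42268840e-02 -9.76471956e+01] [-0.1411527   0.53206214 -3.17100018] 0.015936623234070364 15.85 [ 54.15773927  -1.03171911 -32.67508655 116.15442326  -0.654572
  64.71695482 -75.88073765]
```

View pics/w10.png

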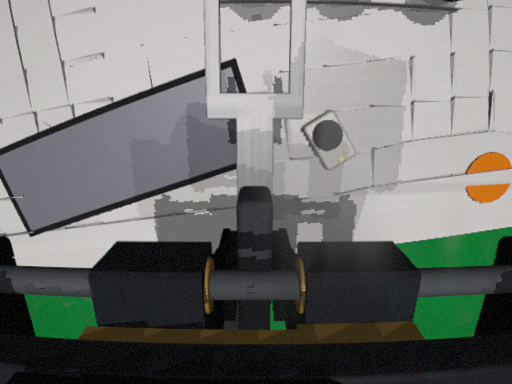

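View pics/t10.png

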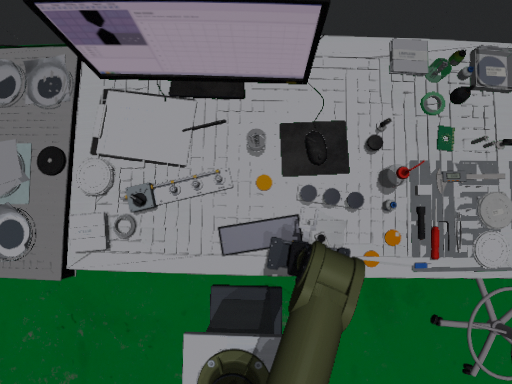

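Call:
{"fn": "carry_out", "kwargs": {
  "targets": [
    [[0,30,0],[0,0,0]],
    [[0,35,0],[0,0,0]],
    [[0,20,0],[0,0,0]],
    [[0,10,0],[0,0,0]],
    [[0,4,0],[0,0,0]],
    [[0,0,0],[0,0,0]],
    [[0,0,0],[0,0,0]]
  ]
}}

```text
time_s: 16.65
tool_pos: [0.41, -0.1857, 0.0316]
tool_rot: [-89.9, -0.1, -97.7]
force: [-0.5, 0.7, -3.1]
grip_width: 0.0157
```

```bash
python3 - <<'E'
from h import *
env.read_camera('top')
snap('scene','s11.png')
o=env.get_obs(); print(o['tool_pos'],o['tool_rot'],o['force'])
b=cv2.imread('pics/s11.png'); 
cv2.imwrite('pics/s11z.png',cv2.resize(b[140:230,250:380],None,fx=6,fy=6,interpolation=cv2.INTER_CUBIC))
E
```

```text
[ 0.40986842 -0.1858766   0.03165482] [-8.98815859e+01 -6.51421473e-02 -9.77651441e+01] [ 0.38658672 -0.1041969  -3.97139443]
```

View pics/s11z.png

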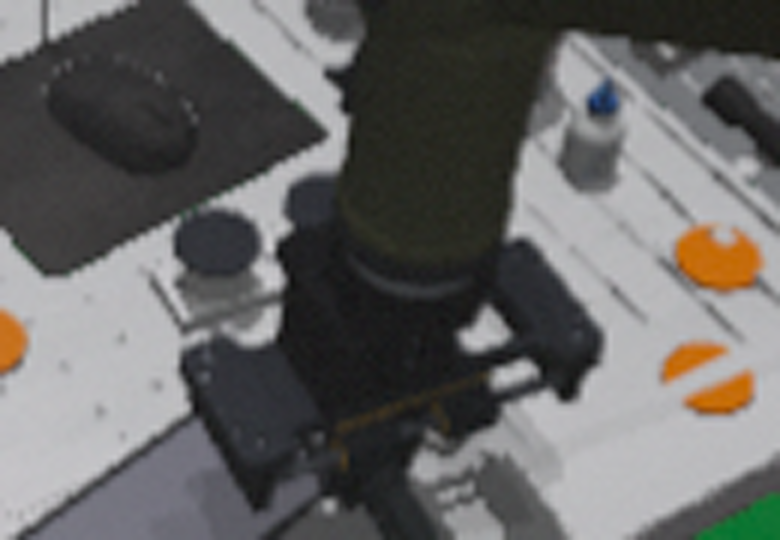

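Call:
{"fn": "carry_out", "kwargs": {
  "targets": [
    [[0,1,5],[0,0,0]],
    [[0,0,12],[0,0,0]],
    [[0,0,14],[0,0,0]],
    [[-1,0,14],[0,0,0]],
    [[0,0,14],[0,0,0]],
    [[0,0,10],[0,0,0]],
    [[0,0,4],[0,0,0]],
    [[0,0,0],[0,0,0]],
    [[0,0,0],[0,0,0]]
  ]
}}

```text
time_s: 17.65
tool_pos: [0.4808, -0.1942, 0.0293]
tool_rot: [-90.1, 0.0, -97.8]
force: [-0.1, 0.7, -4.5]
grip_width: 0.0159
```

```bash
python3 - <<'E'
from h import *
env.read_camera('top')
o,im=snap('wrist','w12.png'); print(o['tool_pos'],o['tool_rot'],o['force'])
cv2.imwrite('pics/w12z.png',cv2.resize(cv2.imread('pics/w12.png')[:190,130:390],None,fx=3,fy=3,interpolation=cv2.INTER_CUBIC))
for d in env.outline_of('wrist','disc_a'):
    v,u=np.nonzero(d['mask']); print(d['p'],d['xy'],len(u),u.min(),u.max(),v.min(),v.max())
E
```

```text
[ 0.48061567 -0.19422384  0.02932301] [-9.00594002e+01 -8.53631227e-03 -9.77720860e+01] [ 0.22479937 -0.68759895 -3.86901215]
0.98 [25.4, 36.2] 3959 0 57 0 77
0.95 [415.4, 44.2] 9308 358 470 0 99
0.81 [255.7, 43.0] 9892 196 313 0 98
0.64 [507.6, 59.0] 224 506 511 33 81
```

View pics/w12z.png

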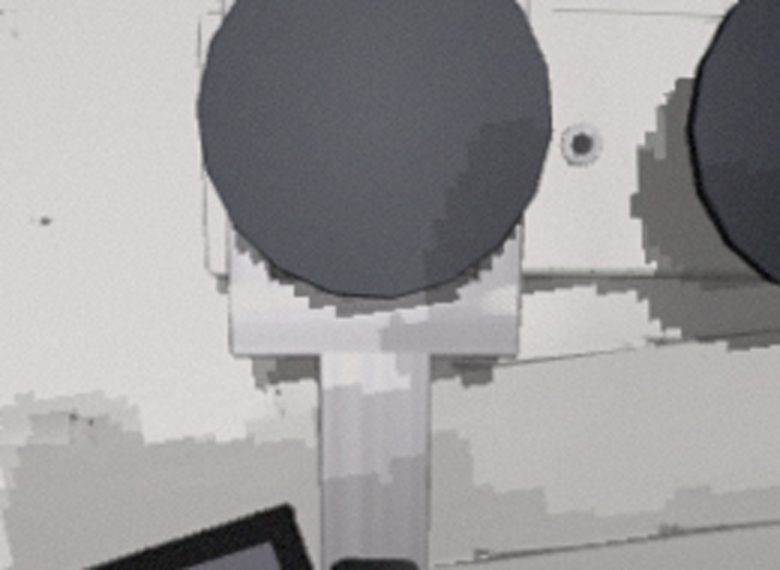

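```bash
cat >> h.py <<'E'
from scipy.optimize import least_squares
def fitdisc(o,mask,ztop,r=25.):
    """disc centre in tool coords (mm) from wrist mask, top face at world z"""
    cs,_=cv2.findContours(mask.astype(np.uint8),cv2.RETR_EXTERNAL,cv2.CHAIN_APPROX_NONE)
    c=max(cs,key=cv2.contourArea).reshape(-1,2).astype(float)
    c=c[(c[:,1]>2)&(c[:,0]>2)&(c[:,0]<509)]
    X=back('wrist',c,ztop,o); Rt=R.from_euler('xyz',o['tool_rot'],degrees=True).as_matrix()
    T=((X-o['tool_pos'])@Rt*1000)[:,[0,2]]
    s=least_squares(lambda p:np.hypot(*(T-p[:2]).T)-p[2],[T[:,0].mean(),T[:,1].mean(),25],loss='soft_l1')
    s2=least_squares(lambda p:np.hypot(*(T-p[:2]).T)-r,s.x[:2],loss='soft_l1')
    return s.x,s2.x
def look(ztop,name=None):
    o,im=snap('wrist',name)
    for d in env.outline_of('wrist','disc_a'):
        if abs(d['xy'][0]-255)<40 and d['xy'][1]<110:
            a,b=fitdisc(o,d['mask'],ztop); print('disc in tool x,z (r free)',np.round(a,1),'(r=25)',np.round(b,1),round(d['p'],2),d['mask'].sum())
    print(np.round(o['tool_pos']*1000,1),np.round(o['tool_rot'],2),np.round(o['force'],1),o['grip_width'],o['time_s'],'q7',o['qpos'][6])
    return o,im
E
python3 - <<'E'
from h import *
look(.044)
E
```

```text
disc in tool x,z (r free) [ -0.5 101.7  24.3] (r=25) [ -0.5 102.3] 0.78 9847
[ 480.7 -194.4   29.5] [-9.003e+01 -2.000e-02 -9.778e+01] [ 1.   0.5 -3.9] 0.015729844371772154 17.8 q7 -87.19234577280015
```

Call:
{"fn": "carry_out", "kwargs": {
  "targets": [
    [[-1,0,1.5],[0,0,0]],
    [[0,0,0],[0,0,0]],
    [[0,-2,0],[0,0,0]],
    [[0,-2,0],[0,0,0]],
    [[0,-2,0],[0,0,0]],
    [[0,-1.5,0],[0,0,0]],
    [[0,-1.5,0],[0,0,0]],
    [[0,-1.5,0],[0,0,0]],
    [[0,-2,0],[0,0,0]],
    [[0,-3,0],[0,0,0]],
    [[0,-2,0],[0,0,0]],
    [[0,0,0],[0,0,0]]
  ]
}}

```text
time_s: 19.1
tool_pos: [0.4833, -0.1936, 0.0475]
tool_rot: [-90.0, -0.0, -97.8]
force: [0.2, -0.3, -4.1]
grip_width: 0.0155
```

```bash
python3 - <<'E'
from h import *
o=env.get_obs(); look(o['tool_pos'][2]+.0024+.004,'w13.png')
E
```

```text
disc in tool x,z (r free) [ 0.7 99.6 24.3] (r=25) [  0.7 100.1] 0.86 9564
[ 483.3 -193.6   47.5] [-8.996e+01 -2.000e-02 -9.777e+01] [ 0.2 -0.3 -4.1] 0.015490562928666534 19.1 q7 -86.55203531295855
```

View pics/w13.png

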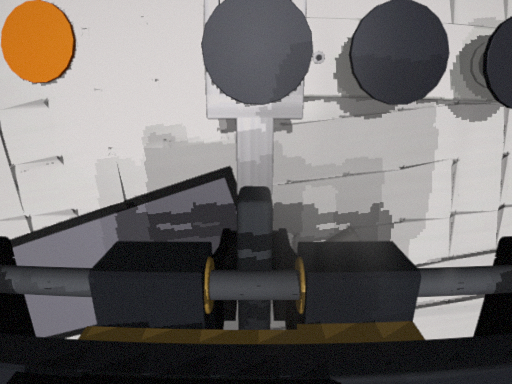

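```bash
cat >> h.py <<'E'
def prof(p0,y0,p1,y1,n,ramp=6,v0=0):
    """trapezoid rows world->tool; returns list of rows rounded"""
    w=np.minimum(np.minimum(np.arange(1,n+1),np.arange(n,0,-1)),ramp).astype(float); w/=w.sum()
    p0=np.array(p0,float);p1=np.array(p1,float); d=p1-p0; dy=y1-y0; y=y0; p=p0.copy(); s=0; out=[]
    for i in range(n):
        s+=w[i]; want=p0+d*s-p; a=np.radians(y); c,sn=np.cos(a),np.sin(a)
        r=[round(want[0]*c+want[1]*sn,1),round(-want[2],1),round(-want[0]*sn+want[1]*c,1)]
        p=p+np.array([r[0]*c-r[2]*sn,r[0]*sn+r[2]*c,-r[1]])
        t=round(-(y0+dy*s-y),1); y-=t; out.append([[float(x) for x in r],[0,float(t),0]])
    return out,p,y
def show(*a,**k):
    import json
    out,p,y=prof(*a,**k)
    for i in range(0,len(out),12): print(json.dumps(out[i:i+12]))
    print('end',np.round(p,1),round(y,2))
E
python3 - <<'E'
from h import *
show([483.3,-193.6,97.5],-97.77,[488.9,171.0,97.5],-75.6,24,ramp=7)
E
```

```text
[[[-2.9, -0.0, -0.3], [0, -0.2, 0]], [[-5.7, -0.0, -0.7], [0, -0.3, 0]], [[-8.6, -0.0, -1.0], [0, -0.6, 0]], [[-11.6, -0.0, -1.2], [0, -0.7, 0]], [[-14.4, -0.0, -1.2], [0, -0.8, 0]], [[-17.3, -0.0, -1.3], [0, -1.1, 0]], [[-20.2, -0.0, -1.2], [0, -1.2, 0]], [[-20.3, -0.0, -0.7], [0, -1.3, 0]], [[-20.2, -0.0, -0.2], [0, -1.2, 0]], [[-20.3, -0.0, 0.2], [0, -1.2, 0]], [[-20.2, -0.0, 0.6], [0, -1.3, 0]], [[-20.3, -0.0, 1.0], [0, -1.2, 0]]]
[[[-20.2, -0.0, 1.5], [0, -1.2, 0]], [[-20.1, -0.0, 1.9], [0, -1.2, 0]], [[-20.2, -0.0, 2.4], [0, -1.3, 0]], [[-20.0, -0.0, 2.8], [0, -1.2, 0]], [[-20.0, -0.0, 3.2], [0, -1.2, 0]], [[-20.0, -0.0, 3.6], [0, -1.3, 0]], [[-17.0, -0.0, 3.5], [0, -1.0, 0]], [[-14.1, -0.0, 3.1], [0, -0.9, 0]], [[-11.2, -0.0, 2.7], [0, -0.7, 0]], [[-8.5, -0.0, 2.2], [0, -0.5, 0]], [[-5.6, -0.0, 1.4], [0, -0.4, 0]], [[-2.7, -0.0, 0.8], [0, -0.2, 0]]]
end [488.9 171.   97.5] -75.57
```

Call:
{"fn": "carry_out", "kwargs": {
  "targets": [
    [[0,-2,0],[0,0,0]],
    [[0,-5,0],[0,0,0]],
    [[0,-8,0],[0,0,0]],
    [[0,-10,0],[0,0,0]],
    [[0,-10,0],[0,0,0]],
    [[0,-8,0],[0,0,0]],
    [[0,-5,0],[0,0,0]],
    [[0,-2,0],[0,0,0]],
    [[0,0,0],[0,0,0]]
  ]
}}

```text
time_s: 20.1
tool_pos: [0.483, -0.1935, 0.0973]
tool_rot: [-90.0, -0.0, -97.8]
force: [0.3, -0.7, -3.5]
grip_width: 0.0157
```

Call:
{"fn": "carry_out", "kwargs": {
  "targets": [
    [[-3,0,0],[0,-0.2,0]],
    [[-6,0,-1],[0,-0.3,0]],
    [[-9,0,-1],[0,-0.6,0]],
    [[-12,0,-1],[0,-0.7,0]],
    [[-14,0,-1],[0,-0.8,0]],
    [[-17,0,-1],[0,-1.1,0]],
    [[-20,0,-1],[0,-1.2,0]],
    [[-20,0,-1],[0,-1.2,0]],
    [[-20,0,0],[0,-1.2,0]],
    [[-20,0,0],[0,-1.2,0]],
    [[-20,0,1],[0,-1.2,0]],
    [[-20,0,1],[0,-1.2,0]]
  ]
}}

```text
time_s: 21.3
tool_pos: [0.487, -0.0104, 0.0971]
tool_rot: [-90.0, -0.0, -86.7]
force: [0.5, -0.0, -4.4]
grip_width: 0.0157
```

Call:
{"fn": "carry_out", "kwargs": {
  "targets": [
    [[-20,0,1.5],[0,-1.2,0]],
    [[-20,0,2],[0,-1.2,0]],
    [[-20,0,2.5],[0,-1.2,0]],
    [[-20,0,3],[0,-1.2,0]],
    [[-20,0,3],[0,-1.2,0]],
    [[-20,0,3.5],[0,-1.2,0]],
    [[-17,0,3.5],[0,-1,0]],
    [[-14,0,3],[0,-0.9,0]],
    [[-11,0,2.5],[0,-0.7,0]],
    [[-8,0,2],[0,-0.5,0]],
    [[-5,0,1],[0,-0.4,0]],
    [[-2,0,0.5],[0,-0.2,0]]
  ]
}}

```text
time_s: 22.5
tool_pos: [0.4902, 0.1674, 0.097]
tool_rot: [-90.0, -0.0, -75.9]
force: [0.9, -0.1, -4.2]
grip_width: 0.0155
```

```bash
python3 - <<'E'
from h import *
for i in range(3): env.read_camera('top')
o=env.get_obs(); o,im=look(o['tool_pos'][2]+.0024+.004,'w14.png')
Rt=R.from_euler('xyz',o['tool_rot'],degrees=True).as_matrix()
E
```

```text
disc in tool x,z (r free) [ 0.8 99.7 24.4] (r=25) [  0.8 100.2] 0.89 9629
[490.3 166.5  96.9] [-9.001e+01 -3.000e-02 -7.600e+01] [ 0.1  0.1 -4.6] 0.0156494039227333 22.65 q7 -107.18532252868685
```

View pics/w14.png

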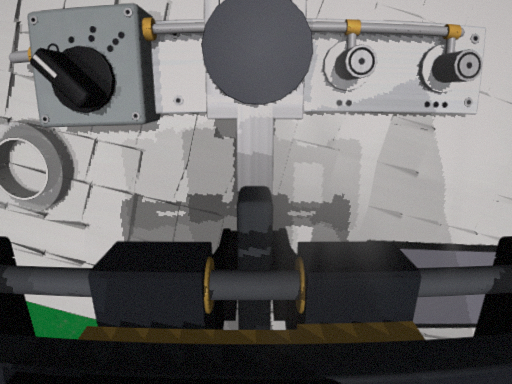

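```bash
python3 - <<'E'
from h import *
b=cv2.imread('pics/w14.png')
cv2.imwrite('pics/w14z.png',cv2.resize(b[30:100,320:500],None,fx=4.4,fy=4.4,interpolation=cv2.INTER_CUBIC))
E
```

```text
(no output)
```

View pics/w14z.png

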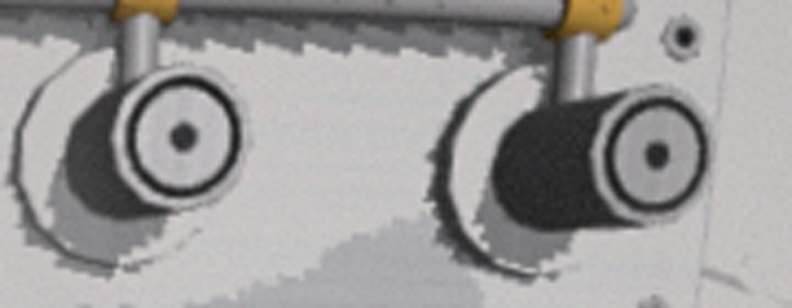

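```bash
python3 - <<'E'
from h import *
o=env.get_obs()
f=lambda p,s,off:[((x+.5)/s-.5+off[0],(y+.5)/s-.5+off[1]) for x,y in p]
X=back('wrist',f([(183,137),(656,154)],4.4,(320,30)),.05,o)*1000
a=np.radians(o['tool_rot'][2]); tx=np.array([np.cos(a),np.sin(a),0])
X=X-0.6*tx
print(X, np.linalg.norm(X[0]-X[1])); d=X[0]-X[1]; print('yaw',np.degrees(np.arctan2(-d[0],d[1])))
u=np.array([-np.sin(np.radians(14.4)),np.cos(np.radians(14.4)),0])
p1=X.mean(0)+105*u; print('p1 est',p1, 'old [585.8 195.9]')
E
```

```text
[[602.99893792 128.82848499  50.        ]
 [620.51567881  61.18637673  50.        ]] 69.87339279990941
yaw 14.518499080888894
p1 est [585.64487021 196.70866278  50.        ] old [585.8 195.9]
```

Call:
{"fn": "carry_out", "kwargs": {
  "targets": [
    [[-2,0,0],[0,-0.2,0]],
    [[-2,0,0],[0,-0.2,0]],
    [[-1,1,0],[0,0,0]],
    [[0,4,0],[0,0,0]],
    [[0,7,0],[0,0,0]],
    [[0,8,0],[0,0,0]],
    [[0,8,0],[0,0,0]],
    [[0,7,0],[0,0,0]],
    [[0,4,0],[0,0,0]],
    [[0,2,0],[0,0,0]],
    [[0,0,0],[0,0,0]],
    [[0,0,0],[0,0,0]]
  ]
}}

```text
time_s: 23.95
tool_pos: [0.4892, 0.1722, 0.0562]
tool_rot: [-90.0, -0.0, -75.6]
force: [-0.1, 0.6, -3.9]
grip_width: 0.0156
```

```bash
python3 - <<'E'
from h import *
o=env.get_obs(); o,im=look(o['tool_pos'][2]+.0024+.004,'w15.png')
E
```

```text
disc in tool x,z (r free) [ 0.8 99.7 24.4] (r=25) [  0.8 100.1] 0.71 9637
[489.2 172.2  56.2] [-89.98  -0.   -75.56] [-0.1  0.6 -3.9] 0.01556182381203399 23.95 q7 -110.02998252104561
```

Call:
{"fn": "carry_out", "kwargs": {
  "targets": [
    [[0.5,1,0],[0,0,0]],
    [[0,2,0],[0,0,0]],
    [[0,2,0],[0,0,0]],
    [[0,1.5,0],[0,0,0]],
    [[0,1.5,0],[0,0,0]],
    [[0,1.5,0],[0,0,0]],
    [[0,1.5,0],[0,0,0]],
    [[0,1.5,0],[0,0,0]],
    [[0,1.5,0],[0,0,0]],
    [[0,1.5,0],[0,0,0]],
    [[0,0,0],[0,0,0]],
    [[0,0,0],[0,0,0]]
  ]
}}

```text
time_s: 25.25
tool_pos: [0.4891, 0.1715, 0.0405]
tool_rot: [-90.0, -0.0, -75.6]
force: [-0.1, 0.3, -3.7]
grip_width: 0.0158
```

```bash
python3 - <<'E'
from h import *
o,im=look(.054,'w16.png')
E
```

```text
disc in tool x,z (r free) [ 0.8 99.7 24.5] (r=25) [  0.8 100.1] 0.64 10285
[489.1 171.5  40.5] [-90.01  -0.   -75.56] [-0.1  0.3 -3.7] 0.015770756355454753 25.25 q7 -110.99861923760596
```

View pics/w16.png

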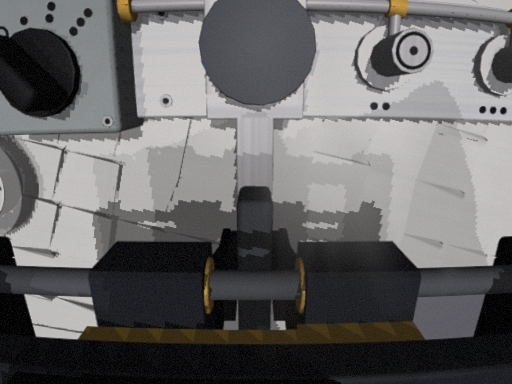

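Call:
{"fn": "carry_out", "kwargs": {
  "targets": [
    [[0,0,-3],[0,0,0]],
    [[0,0,-8],[0,0,0]],
    [[0,0,-12],[0,0,0]],
    [[0,0,-14],[0,0,0]],
    [[0,0,-14],[0,0,0]],
    [[0,0,-12],[0,0,0]],
    [[0,0,-8],[0,0,0]],
    [[0,0,-3],[0,0,0]],
    [[0,-10,0],[0,0,0]],
    [[0,-20,0],[0,0,0]],
    [[0,-25,0],[0,0,0]],
    [[0,-10,0],[0,0,0]]
  ]
}}

```text
time_s: 26.55
tool_pos: [0.4195, 0.1541, 0.1083]
tool_rot: [-89.7, -0.0, -75.5]
force: [1.5, -0.4, -3.8]
grip_width: 0.0156
```

```bash
python3 - <<'E'
from h import *
for i in range(2): env.read_camera('top')
o,im=snap('wrist','w17.png'); print(o['tool_pos'],o['tool_rot'],o['grip_width'])
show(o['tool_pos']*1000,o['tool_rot'][2],[399.2,-252.5,105],-97.6,16,ramp=4)
E
```

```text
[0.41926641 0.15354698 0.10733376] [-8.97524086e+01 -6.00290958e-02 -7.55793429e+01] 0.016054987108562638
[[[7.5, 0.0, -2.3], [0, 0.4, 0]], [[14.9, 0.1, -4.6], [0, 0.9, 0]], [[22.6, 0.2, -6.4], [0, 1.2, 0]], [[30.2, 0.1, -8.0], [0, 1.7, 0]], [[30.5, 0.2, -7.0], [0, 1.7, 0]], [[30.6, 0.2, -6.2], [0, 1.7, 0]], [[30.9, 0.2, -5.2], [0, 1.7, 0]], [[31.0, 0.2, -4.3], [0, 1.7, 0]], [[31.0, 0.1, -3.4], [0, 1.7, 0]], [[31.2, 0.2, -2.5], [0, 1.7, 0]], [[31.2, 0.2, -1.6], [0, 1.7, 0]], [[31.3, 0.2, -0.6], [0, 1.7, 0]]]
[[[31.3, 0.2, 0.3], [0, 1.7, 0]], [[23.4, 0.1, 0.9], [0, 1.3, 0]], [[15.6, 0.1, 1.0], [0, 0.8, 0]], [[7.8, 0.0, 0.6], [0, 0.4, 0]]]
end [ 399.2 -252.5  105. ] -97.58
```

View pics/w17.png

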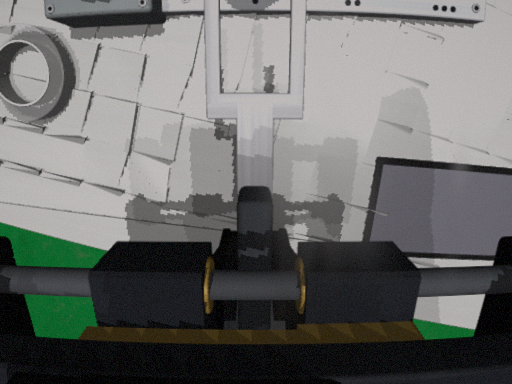

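```bash
python3 - <<'E'
from h import *
o=env.get_obs()
show(o['tool_pos']*1000,o['tool_rot'][2],[450,-40,105],-86,10,ramp=3)
show([450,-40,105],-86,[399.2,-252.5,105],-97.6,11,ramp=3)
E
```

```text
[[[8.1, 0.0, -0.7], [0, 0.4, 0]], [[16.3, 0.1, -1.3], [0, 0.9, 0]], [[24.4, 0.2, -1.6], [0, 1.3, 0]], [[24.4, 0.1, -1.1], [0, 1.3, 0]], [[24.5, 0.1, -0.5], [0, 1.3, 0]], [[24.5, 0.1, 0.1], [0, 1.3, 0]], [[24.4, 0.2, 0.6], [0, 1.3, 0]], [[24.5, 0.1, 1.1], [0, 1.3, 0]], [[16.2, 0.1, 1.2], [0, 0.9, 0]], [[8.2, 0.0, 0.7], [0, 0.4, 0]]]
end [450. -40. 105.] -85.98
[[[7.7, -0.0, -2.4], [0, 0.4, 0]], [[15.5, -0.0, -4.8], [0, 0.9, 0]], [[23.3, -0.0, -6.7], [0, 1.3, 0]], [[23.5, -0.0, -6.2], [0, 1.3, 0]], [[23.6, -0.0, -5.7], [0, 1.3, 0]], [[23.7, -0.0, -5.2], [0, 1.2, 0]], [[23.8, -0.0, -4.6], [0, 1.3, 0]], [[24.0, -0.0, -4.1], [0, 1.3, 0]], [[24.0, -0.0, -3.6], [0, 1.3, 0]], [[16.0, -0.0, -2.0], [0, 0.9, 0]], [[8.1, -0.0, -0.9], [0, 0.4, 0]]]
end [ 399.2 -252.5  105. ] -97.6
```

Call:
{"fn": "carry_out", "kwargs": {
  "targets": [
    [[8,0,-0.7],[0,0.4,0]],
    [[16.3,0,-1.3],[0,0.9,0]],
    [[24.4,0,-1.6],[0,1.3,0]],
    [[24.4,0,-1.1],[0,1.3,0]],
    [[24.5,0,-0.5],[0,1.3,0]],
    [[24.5,0,0],[0,1.3,0]],
    [[24.4,0,0.6],[0,1.3,0]],
    [[24.5,0,1.1],[0,1.3,0]],
    [[16.2,0,1.2],[0,0.9,0]],
    [[8.2,0,0.7],[0,0.4,0]]
  ]
}}

```text
time_s: 27.7
tool_pos: [0.4494, -0.0421, 0.1054]
tool_rot: [-90.0, 0.0, -86.1]
force: [0.5, -0.1, -4.3]
grip_width: 0.0157
```

Call:
{"fn": "carry_out", "kwargs": {
  "targets": [
    [[8,0,-2.4],[0,0.4,0]],
    [[15.5,0,-4.8],[0,0.9,0]],
    [[23.3,0,-6.7],[0,1.3,0]],
    [[23.5,0,-6.2],[0,1.3,0]],
    [[23.6,0,-5.7],[0,1.3,0]],
    [[23.7,0,-5.2],[0,1.2,0]],
    [[23.8,0,-4.6],[0,1.3,0]],
    [[24,0,-4.1],[0,1.3,0]],
    [[24,0,-3.6],[0,1.3,0]],
    [[16,0,-2],[0,0.9,0]],
    [[8,0,-1],[0,0.4,0]]
  ]
}}

```text
time_s: 28.8
tool_pos: [0.3978, -0.2547, 0.1054]
tool_rot: [-90.0, 0.0, -97.7]
force: [0.2, 0.8, -3.7]
grip_width: 0.0156
```

Call:
{"fn": "carry_out", "kwargs": {
  "targets": [
    [[0,0,0],[0,0,0]],
    [[0,20,0],[0,0,0]],
    [[0,25,0],[0,0,0]],
    [[0,18,0],[0,0,0]],
    [[0,8,0],[0,0,0]],
    [[0,3,0],[0,0,0]],
    [[0,0,0],[0,0,0]],
    [[0,0,0],[0,0,0]]
  ]
}}

```text
time_s: 29.6
tool_pos: [0.3993, -0.253, 0.0325]
tool_rot: [-89.9, -0.1, -97.5]
force: [-0.2, -0.8, -4.3]
grip_width: 0.0155
```

```bash
python3 - <<'E'
from h import *
env.read_camera('top')
o,im=snap('wrist','w18.png'); print(o['tool_pos'],o['tool_rot'],o['grip_width'],o['time_s'],o['force'])
t=np.array([572.7,-275.7])-100.3*np.array([.9912,-.1323]); d=t-o['tool_pos'][:2]*1000; a=np.radians(o['tool_rot'][2]); print('dx',d@[np.cos(a),np.sin(a)],'dz',d@[-np.sin(a),np.cos(a)])
E
```

```text
[ 0.39931211 -0.25312435  0.03256456] [-8.99027783e+01 -5.97674000e-02 -9.75523612e+01] 0.015401778371785602 29.65 [-0.88104238 -0.01482195 -3.62506408]
dx -0.4968765648380021 dz 74.55195423801119
```

View pics/w18.png

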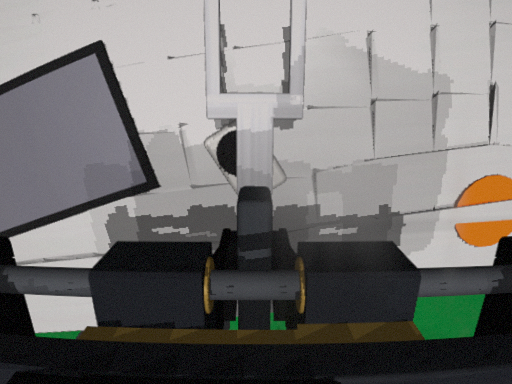

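Call:
{"fn": "carry_out", "kwargs": {
  "targets": [
    [[0,2,5],[0,0,0]],
    [[0,0,12],[0,0,0]],
    [[0,0,14],[0,0,0]],
    [[-0.5,0,15],[0,0,0]],
    [[0,0,14],[0,0,0]],
    [[0,0,10],[0,0,0]],
    [[0,0,4],[0,0,0]],
    [[0,0,0],[0,0,0]],
    [[0,0,0],[0,0,0]]
  ]
}}

```text
time_s: 30.6
tool_pos: [0.4713, -0.2619, 0.0293]
tool_rot: [-90.1, 0.0, -97.6]
force: [-0.0, -0.1, -3.8]
grip_width: 0.0159
```

```bash
python3 - <<'E'
from h import *
env.read_camera('top')
look(.044,'w19.png')
E
```

```text
disc in tool x,z (r free) [  1.2 102.9  24.5] (r=25) [  1.2 103.4] 0.56 9715
[ 471.1 -261.9   29.3] [-90.06  -0.   -97.58] [-0.4  1.1 -4.2] 0.015321869265667318 30.65 q7 -78.89593850693586
```

View pics/w19.png

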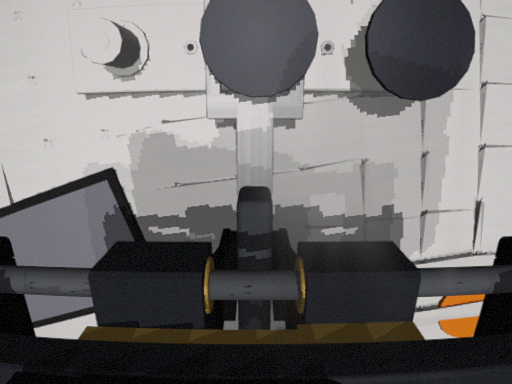

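Call:
{"fn": "carry_out", "kwargs": {
  "targets": [
    [[0.5,0,2.7],[0,0,0]],
    [[0,0,0],[0,0,0]],
    [[0,-2,0],[0,0,0]],
    [[0,-2,0],[0,0,0]],
    [[0,-2,0],[0,0,0]],
    [[0,-1.5,0],[0,0,0]],
    [[0,-1.5,0],[0,0,0]],
    [[0,-1.5,0],[0,0,0]],
    [[0,-2,0],[0,0,0]],
    [[0,-3,0],[0,0,0]],
    [[0,-2,0],[0,0,0]],
    [[0,0,0],[0,0,0]]
  ]
}}

```text
time_s: 31.95
tool_pos: [0.4748, -0.263, 0.0475]
tool_rot: [-90.0, -0.0, -97.6]
force: [-0.3, 0.2, -4.2]
grip_width: 0.0154
```

```bash
python3 - <<'E'
from h import *
o=env.get_obs(); o,im=look(o['tool_pos'][2]+.0064,'w20.png')
P=np.array([603.05,128.65]); h=np.radians(14.45); t=P-99.8*np.array([np.cos(h),np.sin(h)]); print(t)
show([*(o['tool_pos'][:2]*1000),97.5],o['tool_rot'][2],[*t,97.5],-75.55,24,ramp=7)
E
```

```text
disc in tool x,z (r free) [ 0.9 99.3 24.3] (r=25) [ 0.9 99.8] 0.77 9574
[ 474.8 -263.    47.5] [-8.996e+01 -2.000e-02 -9.756e+01] [-0.3  0.2 -4.2] 0.015449350260878333 31.95 q7 -78.38302858473453
[506.40709621 103.74640295]
[[[-2.9, -0.0, -0.1], [0, -0.2, 0]], [[-5.9, -0.0, -0.3], [0, -0.3, 0]], [[-8.7, -0.0, -0.3], [0, -0.5, 0]], [[-11.7, -0.0, -0.3], [0, -0.7, 0]], [[-14.6, -0.0, -0.3], [0, -0.9, 0]], [[-17.5, -0.0, 0.0], [0, -1.1, 0]], [[-20.5, -0.0, 0.4], [0, -1.2, 0]], [[-20.4, -0.0, 0.8], [0, -1.2, 0]], [[-20.4, -0.0, 1.2], [0, -1.2, 0]], [[-20.4, -0.0, 1.7], [0, -1.3, 0]], [[-20.3, -0.0, 2.1], [0, -1.2, 0]], [[-20.3, -0.0, 2.6], [0, -1.2, 0]]]
[[[-20.2, -0.0, 3.0], [0, -1.2, 0]], [[-20.2, -0.0, 3.4], [0, -1.3, 0]], [[-20.1, -0.0, 3.8], [0, -1.2, 0]], [[-20.0, -0.0, 4.3], [0, -1.2, 0]], [[-19.9, -0.0, 4.7], [0, -1.2, 0]], [[-19.8, -0.0, 5.1], [0, -1.2, 0]], [[-16.9, -0.0, 4.7], [0, -1.1, 0]], [[-13.9, -0.0, 4.3], [0, -0.9, 0]], [[-11.2, -0.0, 3.5], [0, -0.7, 0]], [[-8.3, -0.0, 2.8], [0, -0.5, 0]], [[-5.5, -0.0, 1.8], [0, -0.3, 0]], [[-2.8, -0.0, 1.0], [0, -0.2, 0]]]
end [506.4 103.8  97.5] -75.56
```

View pics/w20.png

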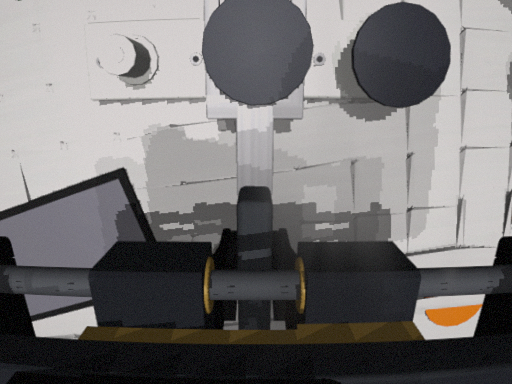

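Call:
{"fn": "carry_out", "kwargs": {
  "targets": [
    [[0,-2,0],[0,0,0]],
    [[0,-5,0],[0,0,0]],
    [[0,-8,0],[0,0,0]],
    [[0,-10,0],[0,0,0]],
    [[0,-10,0],[0,0,0]],
    [[0,-8,0],[0,0,0]],
    [[0,-5,0],[0,0,0]],
    [[0,-2,0],[0,0,0]],
    [[0,0,0],[0,0,0]]
  ]
}}

```text
time_s: 32.95
tool_pos: [0.4746, -0.2629, 0.0973]
tool_rot: [-90.0, -0.0, -97.6]
force: [0.0, 0.8, -4.0]
grip_width: 0.0159
```

Call:
{"fn": "carry_out", "kwargs": {
  "targets": [
    [[-3,0,0],[0,-0.2,0]],
    [[-6,0,0],[0,-0.3,0]],
    [[-9,0,0],[0,-0.5,0]],
    [[-12,0,-1],[0,-0.7,0]],
    [[-15,0,0],[0,-0.9,0]],
    [[-17.5,0,0],[0,-1.1,0]],
    [[-20.5,0,0],[0,-1.2,0]],
    [[-20.4,0,1],[0,-1.2,0]],
    [[-20.4,0,1],[0,-1.2,0]],
    [[-20.4,0,2],[0,-1.3,0]],
    [[-20.3,0,2],[0,-1.2,0]],
    [[-20.3,0,2.5],[0,-1.2,0]]
  ]
}}

```text
time_s: 34.15
tool_pos: [0.4905, -0.0765, 0.0971]
tool_rot: [-90.0, -0.0, -86.5]
force: [-0.5, -0.1, -4.6]
grip_width: 0.0158
```

Call:
{"fn": "carry_out", "kwargs": {
  "targets": [
    [[-20.2,0,3],[0,-1.2,0]],
    [[-20.2,0,3.4],[0,-1.3,0]],
    [[-20,0,3.8],[0,-1.2,0]],
    [[-20,0,4.3],[0,-1.2,0]],
    [[-20,0,4.7],[0,-1.2,0]],
    [[-20,0,5],[0,-1.2,0]],
    [[-17,0,4.7],[0,-1.1,0]],
    [[-14,0,4.3],[0,-0.9,0]],
    [[-11,0,3.5],[0,-0.7,0]],
    [[-8,0,3],[0,-0.5,0]],
    [[-5.5,0,2],[0,-0.3,0]],
    [[-3,0,1],[0,-0.2,0]]
  ]
}}

```text
time_s: 35.35
tool_pos: [0.5066, 0.1054, 0.097]
tool_rot: [-90.0, -0.0, -75.6]
force: [0.9, -0.3, -3.9]
grip_width: 0.0157
```

```bash
python3 - <<'E'
from h import *
for i in range(3): env.read_camera('top')
o=env.get_obs(); o,im=look(o['tool_pos'][2]+.0024+.004,'w21.png')
d=np.array([506.4,103.75])-o['tool_pos'][:2]*1000; a=np.radians(o['tool_rot'][2]); print('dx',d@[np.cos(a),np.sin(a)],'dz',d@[-np.sin(a),np.cos(a)])
E
```

```text
disc in tool x,z (r free) [ 1.  99.5 24.2] (r=25) [  1.  100.1] 0.76 9529
[506.5 104.8  97. ] [-9.002e+01 -2.000e-02 -7.559e+01] [-0.2  0.1 -4.7] 0.01573269913223797 35.5 q7 -98.13629289692696
dx 0.97083734102757 dz -0.4039399260730319
```

View pics/w21.png

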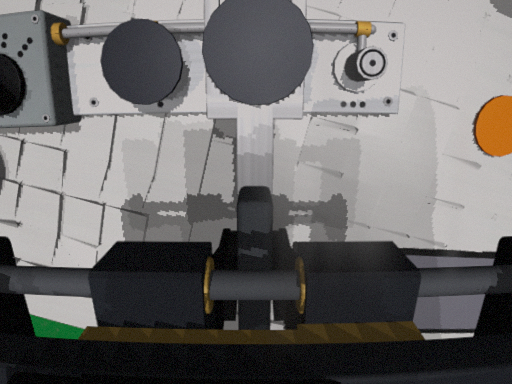

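Call:
{"fn": "carry_out", "kwargs": {
  "targets": [
    [[0.6,0,0],[0,0,0]],
    [[0,2,0],[0,0,0]],
    [[0,5,0],[0,0,0]],
    [[0,7,0],[0,0,0]],
    [[0,8,0],[0,0,0]],
    [[0,8,0],[0,0,0]],
    [[0,6,0],[0,0,0]],
    [[0,4,0],[0,0,0]],
    [[0,1,0],[0,0,0]],
    [[0,0,0],[0,0,0]],
    [[0,0,0],[0,0,0]]
  ]
}}

```text
time_s: 36.7
tool_pos: [0.507, 0.1048, 0.0564]
tool_rot: [-90.0, -0.0, -75.6]
force: [1.2, -0.2, -4.4]
grip_width: 0.0158
```

```bash
python3 - <<'E'
from h import *
o=env.get_obs(); o,im=snap('wrist','w22.png'); a=np.radians(o['tool_rot'][2]); tx=np.array([np.cos(a),np.sin(a)]); tz=np.array([-np.sin(a),np.cos(a)])
print(o['tool_pos'],o['tool_rot'])
for d in env.outline_of('wrist','disc_a'):
    on=abs(d['xy'][0]-255)<40
    s,s2=fitdisc(o,d['mask'],o['tool_pos'][2]+.0064 if on else .054)
    for q in (s,s2): print(d['xy'],np.round(q,1),'world',np.round(o['tool_pos'][:2]*1000+(q[0]-.6)*tx+q[1]*tz,1))
print('want 585.7,196.4 / 603.05,128.65')
E
```

```text
[0.50701848 0.10477956 0.05635014] [-8.99620489e+01 -8.71648840e-03 -7.55594223e+01]
[258.9, 48.4] [ 1.  99.5 24.2] world [603.4 129.2]
[258.9, 48.4] [  1.  100.1] world [604.  129.4]
[116.9, 54.4] [-67.6  98.9  24.6] world [585.8 195.5]
[116.9, 54.4] [-67.6  99. ] world [585.9 195.5]
[508.9, 138.0] [921.  215.  802.2] world [ 944.8 -732.9]
[508.9, 138.0] [158.   66.3] world [610.5 -31.2]
want 585.7,196.4 / 603.05,128.65
```

Call:
{"fn": "carry_out", "kwargs": {
  "targets": [
    [[0.5,1,-0.3],[0,0,0]],
    [[0,2,0],[0,0,0]],
    [[0,2,0],[0,0,0]],
    [[0,1.5,0],[0,0,0]],
    [[0,1.5,0],[0,0,0]],
    [[0,1.5,0],[0,0,0]],
    [[0,1.5,0],[0,0,0]],
    [[0,1.5,0],[0,0,0]],
    [[0,1.5,0],[0,0,0]],
    [[0,1.5,0],[0,0,0]],
    [[0,0,0],[0,0,0]],
    [[0,0,0],[0,0,0]]
  ]
}}

```text
time_s: 38.0
tool_pos: [0.5065, 0.1041, 0.0405]
tool_rot: [-90.0, -0.0, -75.6]
force: [0.2, -0.1, -4.0]
grip_width: 0.0153
```

```bash
python3 - <<'E'
from h import *
o,im=look(.054,'w23.png')
E
```

```text
disc in tool x,z (r free) [ 0.9 99.4 24.5] (r=25) [ 0.9 99.8] 0.59 10347
[506.5 104.1  40.5] [-90.    -0.   -75.56] [ 0.2 -0.1 -4. ] 0.015343127243624964 38.0 q7 -101.29668252505496
```

Call:
{"fn": "carry_out", "kwargs": {
  "targets": [
    [[0,0,-3],[0,0,0]],
    [[0,0,-8],[0,0,0]],
    [[0,0,-12],[0,0,0]],
    [[0,0,-14],[0,0,0]],
    [[0,0,-14],[0,0,0]],
    [[0,0,-12],[0,0,0]],
    [[0,0,-8],[0,0,0]],
    [[0,0,-3],[0,0,0]],
    [[0,-10,0],[0,0,0]],
    [[0,-20,0],[0,0,0]],
    [[0,-25,0],[0,0,0]],
    [[0,-10,0],[0,0,0]]
  ]
}}

```text
time_s: 39.3
tool_pos: [0.4371, 0.0864, 0.1084]
tool_rot: [-89.7, -0.1, -75.5]
force: [0.8, 0.6, -4.0]
grip_width: 0.0159
```

```bash
python3 - <<'E'
from h import *
for i in range(2): env.read_camera('top')
o,im=snap('wrist','w24.png')
snap('top','t24.png'); cv2.imwrite('pics/t24z.png',cv2.resize(cv2.imread('pics/t24.png')[150:260,110:410],None,fx=2.6,fy=2.6,interpolation=cv2.INTER_CUBIC))
print(o['tool_pos'],o['tool_rot'],o['grip_width'])
show(o['tool_pos']*1000,o['tool_rot'][2],[447,-60,105],-85,9,ramp=3)
show([447,-60,105],-85,[390.0,-322.6,105],-97.6,12,ramp=3)
E
```

```text
[0.43676089 0.0859519  0.10737003] [-8.97582621e+01 -8.22155489e-02 -7.55623273e+01] 0.015706868875002136
[[[6.9, 0.1, -1.3], [0, 0.4, 0]], [[13.7, 0.2, -2.4], [0, 0.9, 0]], [[20.6, 0.4, -3.3], [0, 1.4, 0]], [[20.7, 0.3, -2.8], [0, 1.3, 0]], [[20.8, 0.4, -2.3], [0, 1.4, 0]], [[20.8, 0.3, -1.9], [0, 1.3, 0]], [[20.9, 0.3, -1.3], [0, 1.4, 0]], [[13.9, 0.3, -0.6], [0, 0.9, 0]], [[7.0, 0.1, -0.2], [0, 0.4, 0]]]
end [447. -60. 105.] -84.96
[[[8.6, -0.0, -2.7], [0, 0.4, 0]], [[17.1, -0.0, -5.1], [0, 0.9, 0]], [[25.8, -0.0, -7.4], [0, 1.2, 0]], [[26.0, -0.0, -6.9], [0, 1.3, 0]], [[26.2, -0.0, -6.2], [0, 1.2, 0]], [[26.2, -0.0, -5.7], [0, 1.3, 0]], [[26.4, -0.0, -5.1], [0, 1.3, 0]], [[26.5, -0.0, -4.5], [0, 1.2, 0]], [[26.6, -0.0, -4.0], [0, 1.3, 0]], [[26.6, -0.0, -3.3], [0, 1.2, 0]], [[17.9, -0.0, -1.9], [0, 0.9, 0]], [[8.9, -0.0, -0.8], [0, 0.4, 0]]]
end [ 390.  -322.6  105. ] -97.6
```

View pics/t24z.png

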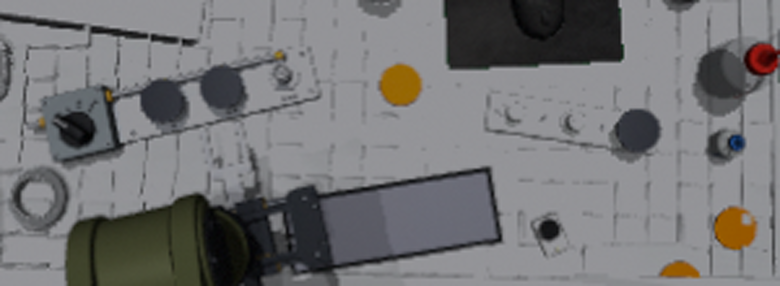

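Two discs lie on the two pedestals next to the knob, and the third is on the right-hand post.

Call:
{"fn": "carry_out", "kwargs": {
  "targets": [
    [[7,0,-1.3],[0,0.4,0]],
    [[14,0,-2.4],[0,0.9,0]],
    [[20.6,0,-3.3],[0,1.4,0]],
    [[20.7,0,-2.8],[0,1.3,0]],
    [[20.8,0,-2.3],[0,1.4,0]],
    [[20.8,1,-1.9],[0,1.3,0]],
    [[21,1,-1.3],[0,1.4,0]],
    [[14,0,-0.6],[0,0.9,0]],
    [[7,0,-0.2],[0,0.4,0]]
  ]
}}

```text
time_s: 40.4
tool_pos: [0.4451, -0.0629, 0.1034]
tool_rot: [-90.0, 0.0, -85.1]
force: [0.5, 0.4, -4.0]
grip_width: 0.0155
```

Call:
{"fn": "carry_out", "kwargs": {
  "targets": [
    [[8.6,0,-2.7],[0,0.4,0]],
    [[17,0,-5],[0,0.9,0]],
    [[25.8,0,-7.4],[0,1.2,0]],
    [[26,0,-7],[0,1.3,0]],
    [[26,0,-6.2],[0,1.2,0]],
    [[26.2,0,-5.7],[0,1.3,0]],
    [[26.4,0,-5],[0,1.3,0]],
    [[26.5,0,-4.5],[0,1.2,0]],
    [[26.6,0,-4],[0,1.3,0]],
    [[26.6,0,-3.3],[0,1.2,0]],
    [[18,0,-2],[0,0.9,0]],
    [[9,0,-1],[0,0.4,0]]
  ]
}}

```text
time_s: 41.6
tool_pos: [0.3873, -0.3258, 0.1034]
tool_rot: [-90.0, -0.0, -97.8]
force: [-0.6, 0.1, -3.7]
grip_width: 0.0158
```

Call:
{"fn": "carry_out", "kwargs": {
  "targets": [
    [[0,0,0],[0,0,0]],
    [[0,20,0],[0,0,0]],
    [[0,25,0],[0,0,0]],
    [[0,18,0],[0,0,0]],
    [[0,8,0],[0,0,0]],
    [[0,3,0],[0,0,0]],
    [[0,0,0],[0,0,0]],
    [[0,0,0],[0,0,0]]
  ]
}}

```text
time_s: 42.4
tool_pos: [0.389, -0.3238, 0.0306]
tool_rot: [-89.9, -0.1, -97.5]
force: [-0.4, -0.9, -3.7]
grip_width: 0.0156
```

```bash
python3 - <<'E'
from h import *
env.read_camera('top')
o,im=snap('wrist','w25.png'); print(o['tool_pos'],o['tool_rot'],o['grip_width'],o['time_s'],o['force'])
t=np.array([563.5,-345.7])-100.3*np.array([.9912,-.1323]); d=t-o['tool_pos'][:2]*1000; a=np.radians(o['tool_rot'][2]); print('dx',d@[np.cos(a),np.sin(a)],'dz',d@[-np.sin(a),np.cos(a)])
E
```

```text
[ 0.38892697 -0.32388802  0.03063766] [-8.99060054e+01 -6.91037235e-02 -9.75466086e+01] 0.015740612543579134 42.45 [ 0.17415534 -1.07358751 -3.79504182]
dx -1.402092448122741 dz 75.62657781053188
```

View pics/w25.png

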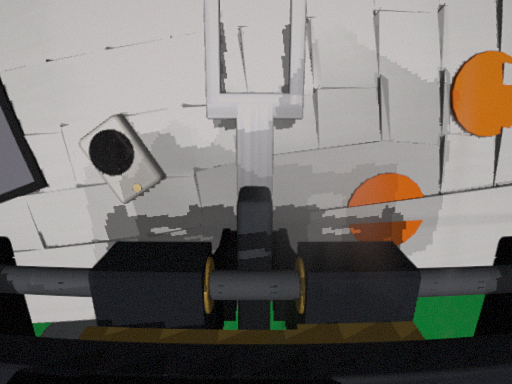

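Call:
{"fn": "carry_out", "kwargs": {
  "targets": [
    [[-0.5,0,5],[0,0,0]],
    [[-0.5,0,12],[0,0,0]],
    [[0,0,14],[0,0,0]],
    [[-0.4,0,15],[0,0,0]],
    [[0,0,15],[0,0,0]],
    [[0,0,10],[0,0,0]],
    [[0,0,4],[0,0,0]],
    [[0,0,0],[0,0,0]],
    [[0,0,0],[0,0,0]]
  ]
}}

```text
time_s: 43.4
tool_pos: [0.462, -0.3319, 0.0293]
tool_rot: [-90.1, 0.0, -97.6]
force: [-0.0, 0.0, -4.5]
grip_width: 0.0155
```

```bash
python3 - <<'E'
from h import *
env.read_camera('top')
look(.044,'w26.png')
E
```

```text
disc in tool x,z (r free) [  1.2 102.5  24.6] (r=25) [  1.2 102.9] 0.87 9874
[ 461.8 -332.    29.3] [-90.06   0.   -97.59] [-0.5 -0.1 -3.8] 0.015380663231851496 43.45 q7 -71.19348454441057
```

View pics/w26.png

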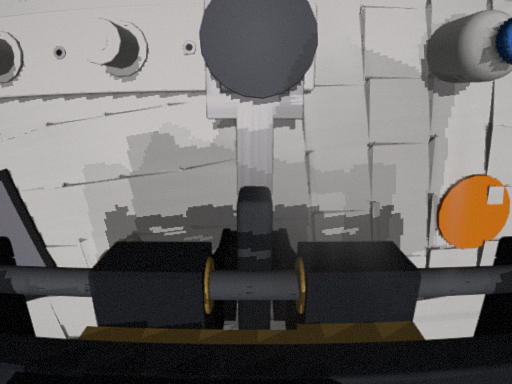

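Call:
{"fn": "carry_out", "kwargs": {
  "targets": [
    [[0.5,0,2.3],[0,0,0]],
    [[0,0,0],[0,0,0]],
    [[0,-2,0],[0,0,0]],
    [[0,-2,0],[0,0,0]],
    [[0,-2,0],[0,0,0]],
    [[0,-1.5,0],[0,0,0]],
    [[0,-1.5,0],[0,0,0]],
    [[0,-1.5,0],[0,0,0]],
    [[0,-2,0],[0,0,0]],
    [[0,-3,0],[0,0,0]],
    [[0,-2,0],[0,0,0]],
    [[0,0,0],[0,0,0]]
  ]
}}

```text
time_s: 44.75
tool_pos: [0.4651, -0.3329, 0.0475]
tool_rot: [-90.0, -0.0, -97.6]
force: [-1.0, 0.3, -2.9]
grip_width: 0.0157
```

```bash
python3 - <<'E'
from h import *
o=env.get_obs(); o,im=look(o['tool_pos'][2]+.0064,'w27.png')
P=np.array([620.5,60.9]); h=np.radians(14.45); t=P-99.8*np.array([np.cos(h),np.sin(h)]); print(t)
show([*(o['tool_pos'][:2]*1000),97.5],o['tool_rot'][2],[*t,97.5],-75.55,24,ramp=7)
E
```

```text
disc in tool x,z (r free) [ 0.9 99.2 24.4] (r=25) [ 0.9 99.6] 0.69 9670
[ 465.1 -332.9   47.5] [-8.996e+01 -3.000e-02 -9.756e+01] [-1.   0.3 -2.9] 0.01566536124569425 44.75 q7 -70.83766261710981
[523.85709621  35.99640295]
[[[-3.0, -0.0, 0.1], [0, -0.2, 0]], [[-5.9, -0.0, 0.2], [0, -0.3, 0]], [[-8.9, -0.0, 0.3], [0, -0.5, 0]], [[-11.8, -0.0, 0.5], [0, -0.7, 0]], [[-14.8, -0.0, 0.8], [0, -0.9, 0]], [[-17.8, -0.0, 1.3], [0, -1.1, 0]], [[-20.6, -0.0, 1.8], [0, -1.2, 0]], [[-20.7, -0.0, 2.3], [0, -1.2, 0]], [[-20.5, -0.0, 2.8], [0, -1.2, 0]], [[-20.5, -0.0, 3.1], [0, -1.3, 0]], [[-20.5, -0.0, 3.7], [0, -1.2, 0]], [[-20.3, -0.0, 4.0], [0, -1.2, 0]]]
[[[-20.3, -0.0, 4.5], [0, -1.2, 0]], [[-20.1, -0.0, 4.9], [0, -1.3, 0]], [[-20.1, -0.0, 5.4], [0, -1.2, 0]], [[-19.9, -0.0, 5.8], [0, -1.2, 0]], [[-19.8, -0.0, 6.2], [0, -1.2, 0]], [[-19.7, -0.0, 6.6], [0, -1.2, 0]], [[-16.7, -0.0, 6.0], [0, -1.1, 0]], [[-13.9, -0.0, 5.3], [0, -0.9, 0]], [[-11.0, -0.0, 4.4], [0, -0.7, 0]], [[-8.2, -0.0, 3.4], [0, -0.5, 0]], [[-5.5, -0.0, 2.3], [0, -0.3, 0]], [[-2.7, -0.0, 1.2], [0, -0.2, 0]]]
end [523.9  36.   97.5] -75.56
```

View pics/w27.png

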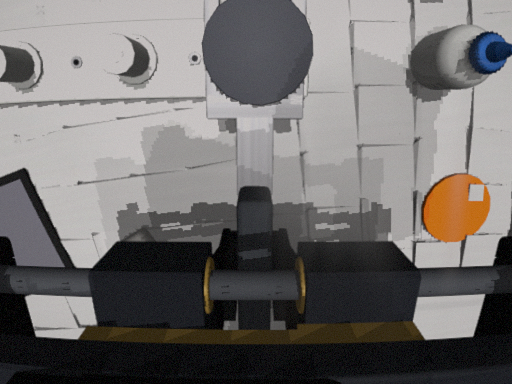

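Call:
{"fn": "carry_out", "kwargs": {
  "targets": [
    [[0,-2,0],[0,0,0]],
    [[0,-5,0],[0,0,0]],
    [[0,-8,0],[0,0,0]],
    [[0,-10,0],[0,0,0]],
    [[0,-10,0],[0,0,0]],
    [[0,-8,0],[0,0,0]],
    [[0,-5,0],[0,0,0]],
    [[0,-2,0],[0,0,0]],
    [[0,0,0],[0,0,0]]
  ]
}}

```text
time_s: 45.75
tool_pos: [0.4649, -0.3328, 0.0973]
tool_rot: [-90.0, -0.0, -97.6]
force: [0.5, 0.3, -3.7]
grip_width: 0.0154
```

Call:
{"fn": "carry_out", "kwargs": {
  "targets": [
    [[-3,0,0],[0,-0.2,0]],
    [[-6,0,0],[0,-0.3,0]],
    [[-9,0,0.5],[0,-0.5,0]],
    [[-12,0,0.5],[0,-0.7,0]],
    [[-15,0,1],[0,-0.9,0]],
    [[-18,0,1.3],[0,-1.1,0]],
    [[-20.6,0,1.8],[0,-1.2,0]],
    [[-20.6,0,2.3],[0,-1.2,0]],
    [[-20.5,0,2.8],[0,-1.2,0]],
    [[-20.5,0,3],[0,-1.3,0]],
    [[-20.5,0,3.7],[0,-1.2,0]],
    [[-20.3,0,4],[0,-1.2,0]]
  ]
}}

```text
time_s: 46.95
tool_pos: [0.4945, -0.1458, 0.0971]
tool_rot: [-90.0, -0.0, -86.4]
force: [-0.3, 0.0, -4.5]
grip_width: 0.0159
```

Call:
{"fn": "carry_out", "kwargs": {
  "targets": [
    [[-20.3,0,4.5],[0,-1.2,0]],
    [[-20,0,5],[0,-1.3,0]],
    [[-20,0,5.4],[0,-1.2,0]],
    [[-20,0,5.8],[0,-1.2,0]],
    [[-19.8,0,6.2],[0,-1.2,0]],
    [[-19.7,0,6.6],[0,-1.2,0]],
    [[-16.7,0,6],[0,-1.1,0]],
    [[-14,0,5.3],[0,-0.9,0]],
    [[-11,0,4.4],[0,-0.7,0]],
    [[-8,0,3.4],[0,-0.5,0]],
    [[-5,0,2],[0,-0.3,0]],
    [[-2.5,0,1],[0,-0.2,0]]
  ]
}}

```text
time_s: 48.15
tool_pos: [0.5235, 0.036, 0.097]
tool_rot: [-90.0, -0.0, -75.5]
force: [0.5, -0.3, -4.5]
grip_width: 0.0157
```

```bash
cat >> h.py <<'E'
def discs(name,zon=None):
    o=env.get_obs(); o,im=snap('wrist',name); a=np.radians(o['tool_rot'][2]); tx=np.array([np.cos(a),np.sin(a)]); tz=np.array([-np.sin(a),np.cos(a)])
    print(np.round(o['tool_pos']*1000,1),np.round(o['tool_rot'],2),o['grip_width'],o['time_s'])
    for d in env.outline_of('wrist','disc_a'):
        on=abs(d['xy'][0]-255)<40
        s,s2=fitdisc(o,d['mask'],(o['tool_pos'][2]+.0064 if zon is None else zon) if on else .054)
        print(d['xy'],np.round(s,1),'world',np.round(o['tool_pos'][:2]*1000+(s[0]-.6)*tx+s[1]*tz,1))
    return o,tx,tz
E
python3 - <<'E'
from h import *
for i in range(3): env.read_camera('top')
discs('w28.png')
E
```

```text
[523.4  35.3  97. ] [-9.002e+01 -2.000e-02 -7.560e+01] 0.015553212819798311 48.3
[417.0, 120.8] [103.8  64.6  19.6] world [611.7 -48.5]
[256.9, 51.7] [ 1.  99.4 24.5] world [619.8  59.6]
[137.0, 61.3] [-69.3 100.1  24.3] world [603. 128.]
[258.4, 169.0] [-47.4  34.6  57. ] world [545.   90.4]
[35.0, 63.8] [-138.   100.1   24.6] world [585.9 194.4]
```

View pics/w28.png

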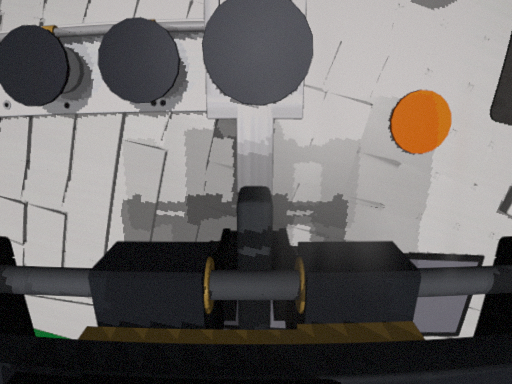

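Call:
{"fn": "carry_out", "kwargs": {
  "targets": [
    [[-0.5,0,0.5],[0,0,0]],
    [[-0.5,2,0.5],[0,0,0]],
    [[0,5,0],[0,0,0]],
    [[0,7,0],[0,0,0]],
    [[0,8,0],[0,0,0]],
    [[0,8,0],[0,0,0]],
    [[0,6,0],[0,0,0]],
    [[0,4,0],[0,0,0]],
    [[0,1,0],[0,0,0]],
    [[0,0,0],[0,0,0]],
    [[0,0,0],[0,0,0]]
  ]
}}

```text
time_s: 49.5
tool_pos: [0.5245, 0.0372, 0.0563]
tool_rot: [-90.0, -0.0, -75.6]
force: [-0.2, 0.1, -4.4]
grip_width: 0.0153
```

```bash
python3 - <<'E'
from h import *
discs('w29.png')
E
```

```text
[524.5  37.2  56.3] [-8.997e+01 -1.000e-02 -7.556e+01] 0.015305197989359315 49.5
[13.1, 65.2] [-134.6   98.4   24.1] world [586.1 192.7]
[255.5, 52.0] [ 1.1 99.4 24.4] world [620.9  61.5]
[451.0, 129.2] [99.9 64.  18.9] world [611.2 -43. ]
```

Call:
{"fn": "carry_out", "kwargs": {
  "targets": [
    [[0.4,1,-0.4],[0,0,0]],
    [[0,2,0],[0,0,0]],
    [[0,2,0],[0,0,0]],
    [[0,1.5,0],[0,0,0]],
    [[0,1.5,0],[0,0,0]],
    [[0,1.5,0],[0,0,0]],
    [[0,1.5,0],[0,0,0]],
    [[0,1.5,0],[0,0,0]],
    [[0,1.5,0],[0,0,0]],
    [[0,1.5,0],[0,0,0]],
    [[0,0,0],[0,0,0]],
    [[0,0,0],[0,0,0]]
  ]
}}

```text
time_s: 50.8
tool_pos: [0.5239, 0.0366, 0.0405]
tool_rot: [-90.0, -0.0, -75.6]
force: [-0.5, -0.3, -4.1]
grip_width: 0.0153
```

```bash
python3 - <<'E'
from h import *
discs('w30.png',.054)
E
```

```text
[523.9  36.6  40.5] [-90.    -0.   -75.56] 0.01532856570578618 50.8
[461.7, 131.6] [97.2 65.  18.6] world [610.9 -40.7]
[6.2, 61.0] [-134.7   99.    23.7] world [586.  192.3]
[258.5, 48.7] [ 0.9 99.2 24.6] world [620.1  61. ]
[101.0, 50.9] [-67.9  99.4  24.5] world [603.1 127.7]
```

View pics/w30.png

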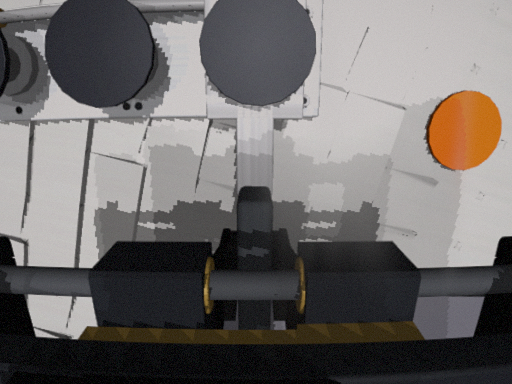

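Call:
{"fn": "carry_out", "kwargs": {
  "targets": [
    [[0,0,-3],[0,0,0]],
    [[0,0,-8],[0,0,0]],
    [[0,0,-12],[0,0,0]],
    [[0,0,-14],[0,0,0]],
    [[0,0,-14],[0,0,0]],
    [[0,0,-12],[0,0,0]],
    [[0,0,-8],[0,0,0]],
    [[0,0,-3],[0,0,0]],
    [[0,-10,0],[0,0,0]],
    [[0,-20,0],[0,0,0]],
    [[0,-25,0],[0,0,0]],
    [[0,-10,0],[0,0,0]]
  ]
}}

```text
time_s: 52.1
tool_pos: [0.4547, 0.0186, 0.1085]
tool_rot: [-89.7, -0.1, -75.5]
force: [0.3, 0.1, -4.4]
grip_width: 0.0158
```

```bash
python3 - <<'E'
from h import *
for i in range(2): env.read_camera('top')
o,im=snap('wrist','w31.png')
snap('top','t31.png'); cv2.imwrite('pics/t31z.png',cv2.resize(cv2.imread('pics/t31.png')[150:260,110:410],None,fx=2.6,fy=2.6,interpolation=cv2.INTER_CUBIC))
print(o['tool_pos'],o['tool_rot'],o['grip_width'])
show(o['tool_pos']*1000,o['tool_rot'][2],[460.9,-101.9,105],10.5,18,ramp=4)
E
```

```text
[0.45422673 0.01830373 0.10746011] [-89.75995687  -0.10407203 -75.55548195] 0.015605580843592896
[[[2.0, 0.0, -0.4], [0, -1.4, 0]], [[3.9, 0.1, -0.9], [0, -2.9, 0]], [[5.8, 0.1, -1.6], [0, -4.3, 0]], [[7.5, 0.2, -2.7], [0, -5.7, 0]], [[7.3, 0.2, -3.5], [0, -5.8, 0]], [[6.8, 0.1, -4.2], [0, -5.7, 0]], [[6.4, 0.2, -4.8], [0, -5.8, 0]], [[5.9, 0.2, -5.5], [0, -5.7, 0]], [[5.3, 0.1, -6.0], [0, -5.7, 0]], [[4.7, 0.2, -6.5], [0, -5.8, 0]], [[4.0, 0.2, -7.0], [0, -5.7, 0]], [[3.3, 0.1, -7.3], [0, -5.7, 0]]]
[[[2.6, 0.2, -7.6], [0, -5.8, 0]], [[1.8, 0.2, -7.8], [0, -5.7, 0]], [[0.9, 0.1, -8.0], [0, -5.7, 0]], [[0.2, 0.1, -6.0], [0, -4.4, 0]], [[-0.2, 0.1, -4.0], [0, -2.8, 0]], [[-0.2, 0.1, -2.0], [0, -1.5, 0]]]
end [ 460.9 -101.9  105. ] 10.54
```

View pics/t31z.png

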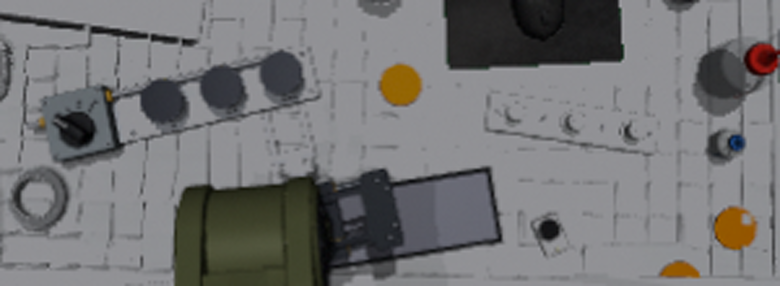

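All three discs are on the rail and the stand is empty. Now the paddle goes back to the pad.

Call:
{"fn": "carry_out", "kwargs": {
  "targets": [
    [[2,0,-0.4],[0,-1.4,0]],
    [[4,0,-1],[0,-2.9,0]],
    [[6,0,-1.6],[0,-4.3,0]],
    [[7.5,0,-2.7],[0,-5.7,0]],
    [[7.3,0,-3.5],[0,-5.8,0]],
    [[6.8,0,-4.2],[0,-5.7,0]],
    [[6.4,0,-5],[0,-5.8,0]],
    [[6,0,-5.5],[0,-5.7,0]],
    [[5.3,0,-6],[0,-5.7,0]],
    [[4.7,0,-6.5],[0,-5.8,0]],
    [[4,0,-7],[0,-5.7,0]],
    [[3.3,0,-7.3],[0,-5.7,0]]
  ]
}}

```text
time_s: 53.5
tool_pos: [0.4559, -0.0668, 0.1043]
tool_rot: [-90.0, 0.1, -15.1]
force: [0.4, -0.1, -3.6]
grip_width: 0.0158
```

Call:
{"fn": "carry_out", "kwargs": {
  "targets": [
    [[2.6,0,-7.6],[0,-5.8,0]],
    [[1.8,0,-7.8],[0,-5.7,0]],
    [[1,0,-8],[0,-5.7,0]],
    [[0,0,-6],[0,-4.4,0]],
    [[0,0,-4],[0,-2.8,0]],
    [[0,0,-2],[0,-1.5,0]],
    [[0,0,0],[0,0,0]],
    [[0,0,0],[0,0,0]]
  ]
}}

```text
time_s: 54.3
tool_pos: [0.4589, -0.1022, 0.1051]
tool_rot: [-90.0, 0.0, 10.5]
force: [-0.3, 1.0, -4.1]
grip_width: 0.0155
```

```bash
python3 - <<'E'
from h import *
env.read_camera('top')
o,im=snap('wrist','w32.png'); print(o['tool_pos'],o['tool_rot'],o['grip_width'],o['time_s'],o['qpos'])
cv2.imwrite('pics/w32z.png',cv2.resize(cv2.imread('pics/w32.png'),None,fx=1.56,fy=1.56,interpolation=cv2.INTER_CUBIC))
E
```

```text
[ 0.4589479  -0.10212758  0.10520831] [-8.99733810e+01  2.99617274e-02  1.05372761e+01] 0.01599583311119523 54.35 [ 42.7048858    3.80078424 -34.13674109 115.01227763   2.39951371
  61.89831107  18.03183753]
```

View pics/w32z.png

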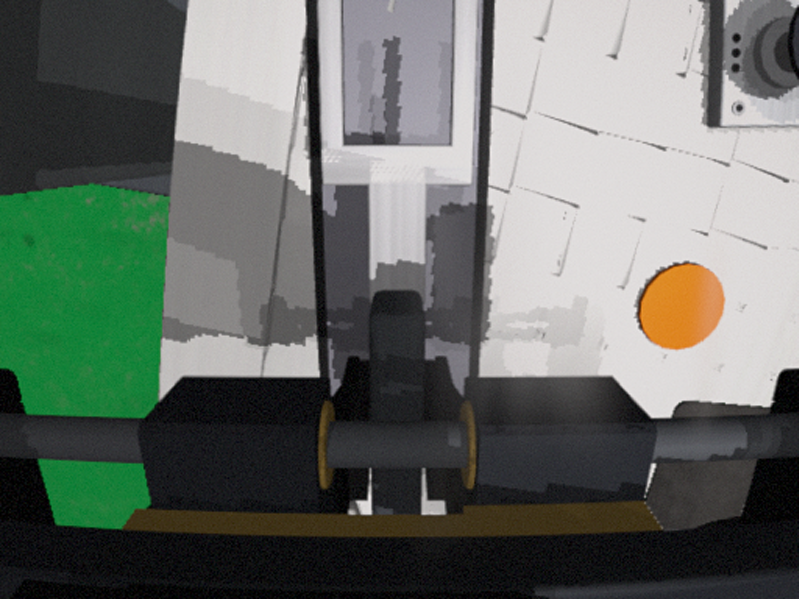

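```bash
python3 - <<'E'
import cv2
b=cv2.imread('pics/w32.png')[0:245,185:325]
cv2.imwrite('pics/w32k.png',cv2.resize(b,None,fx=4,fy=2.4,interpolation=cv2.INTER_CUBIC))
E
```

```text
(no output)
```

View pics/w32k.png

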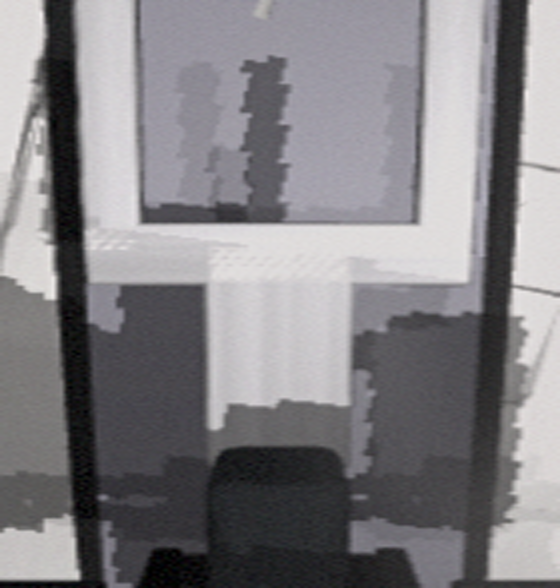

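```bash
python3 - <<'E'
from h import *
o=env.get_obs(); a=np.radians(o['tool_rot'][2])
f=lambda p:[((x+.5)/4-.5+185,(y+.5)/2.4-.5) for x,y in p]
X=back('wrist',f([(45,5),(80,560),(527,5),(488,560)]),.003,o)
Rt=R.from_euler('xyz',o['tool_rot'],degrees=True).as_matrix()
T=(X-o['tool_pos'])@Rt*1000; print(np.round(T,1)); print(np.round(X*1000,1))
m=(X[0]+X[2]-X[1]-X[3]); print('heading',np.degrees(np.arctan2(m[1],m[0])), 'width',np.linalg.norm((X[0]-X[2])[:2]),np.linalg.norm((X[1]-X[3])[:2]))
for i,j in ((0,1),(2,3)): d=X[i]-X[j]; print(np.degrees(np.arctan2(d[1],d[0])))
E
```

```text
[[-42.5 102.4 147.5]
 [-42.6 102.4 -35.3]
 [ 46.2 102.4 147.5]
 [ 45.8 102.3 -35.4]]
[[ 390.2   35.1    3. ]
 [ 423.6 -144.7    3. ]
 [ 477.4   51.3    3. ]
 [ 510.5 -128.5    3. ]]
heading 100.47397049443519 width 0.08869722422869043 0.08846029959273528
100.51107872640613
100.43687191689978
```

Call:
{"fn": "carry_out", "kwargs": {
  "targets": [
    [[1.5,10,0],[0,0,0]],
    [[0,25,0],[0,0,0]],
    [[0,25,0],[0,0,0]],
    [[0,18,0],[0,0,0]],
    [[0,8,0],[0,0,0]],
    [[0,4,0],[0,0,0]],
    [[0,2,0],[0,0,0]],
    [[0,0,0],[0,0,0]],
    [[0,0,0],[0,0,0]],
    [[0,0,0],[0,0,0]]
  ]
}}

```text
time_s: 55.4
tool_pos: [0.4612, -0.1025, 0.0142]
tool_rot: [-90.1, -0.1, 10.5]
force: [-0.5, -0.4, -4.4]
grip_width: 0.0156
```

Call:
{"fn": "carry_out", "kwargs": {
  "targets": [
    [[0,2,0],[0,0,0]],
    [[0,2,0],[0,0,0]],
    [[0,2,0],[0,0,0]],
    [[0,1.5,0],[0,0,0]],
    [[0,0,0],[0,0,0]],
    [[0,0,0],[0,0,0]],
    [[0,0,0],[0,0,0]]
  ]
}}

```text
time_s: 56.1
tool_pos: [0.4607, -0.1022, 0.0061]
tool_rot: [-90.0, -0.0, 10.5]
force: [-0.4, -0.5, -3.2]
grip_width: 0.0157
```

Call:
{"fn": "carry_out", "kwargs": {
  "targets": [
    [[0,0.8,0],[0,0,0]],
    [[0,0.6,0],[0,0,0]],
    [[0,0,0],[0,0,0]],
    [[0,0,0],[0,0,0]],
    [[0,0,0],[0,0,0]]
  ]
}}

```text
time_s: 56.6
tool_pos: [0.4606, -0.1022, 0.0046]
tool_rot: [-90.0, 0.0, 10.5]
force: [1.0, -0.5, -4.4]
grip_width: 0.0154
```

Call:
{"fn": "carry_out", "kwargs": {
  "targets": [
    [[0,0.6,0],[0,0,0]],
    [[0,0,0],[0,0,0]],
    [[0,0,0],[0,0,0]]
  ]
}}

```text
time_s: 56.9
tool_pos: [0.4606, -0.1022, 0.0046]
tool_rot: [-90.0, 0.0, 10.5]
force: [-3.8, 1.1, 6.5]
grip_width: 0.0154
```

Call:
{"fn": "carry_out", "kwargs": {
  "targets": [
    [[0,-0.4,0],[0,0,0]],
    [[0,0,0],[0,0,0]],
    [[0,0,0],[0,0,0]],
    [[0,0,0],[0,0,0]],
    [[0,0,0],[0,0,0]],
    [[0,0,0],[0,0,0]],
    [[0,0,0],[0,0,0]],
    [[0,0,0],[0,0,0]],
    [[0,0,0],[0,0,0]],
    [[0,0,0],[0,0,0]],
    [[0,0,0],[0,0,0]],
    [[0,0,0],[0,0,0]]
  ],
  "jaw": 1
}}

```text
time_s: 58.1
tool_pos: [0.4606, -0.1023, 0.0044]
tool_rot: [-90.0, 0.0, 10.5]
force: [0.6, 0.8, -0.6]
grip_width: 0.0863
```

Call:
{"fn": "carry_out", "kwargs": {
  "targets": [
    [[0,-5,0],[0,0,0]],
    [[0,-15,0],[0,0,0]],
    [[0,-30,0],[0,0,0]],
    [[0,-40,0],[0,0,0]],
    [[0,-40,0],[0,0,0]],
    [[0,-40,0],[0,0,0]],
    [[0,-40,0],[0,0,0]],
    [[0,-30,0],[0,0,0]],
    [[0,-10,0],[0,0,0]],
    [[0,0,0],[0,0,0]],
    [[0,0,0],[0,0,0]]
  ]
}}

```text
time_s: 59.2
tool_pos: [0.4599, -0.1021, 0.2531]
tool_rot: [-89.9, 0.1, 10.5]
force: [0.1, 1.2, -0.4]
grip_width: 0.0875
```

```bash
python3 - <<'E'
from h import *
env.read_camera('top')
o,im=snap('wrist','w33.png'); print(o['tool_pos'],o['tool_rot'],o['grip_width'],o['time_s'])
b=cv2.imread('pics/w33.png')
cv2.imwrite('pics/w33z.png',cv2.resize(b,None,fx=1.56,fy=1.56,interpolation=cv2.INTER_CUBIC))
cv2.imwrite('pics/w33k.png',cv2.resize(b[0:245,200:310],None,fx=4,fy=2.4,interpolation=cv2.INTER_CUBIC))
E
```

```text
[ 0.45960598 -0.10201999  0.25260168] [-89.91464937   0.1530431   10.54309787] 0.08685682659127054 59.25
```

View pics/w33z.png

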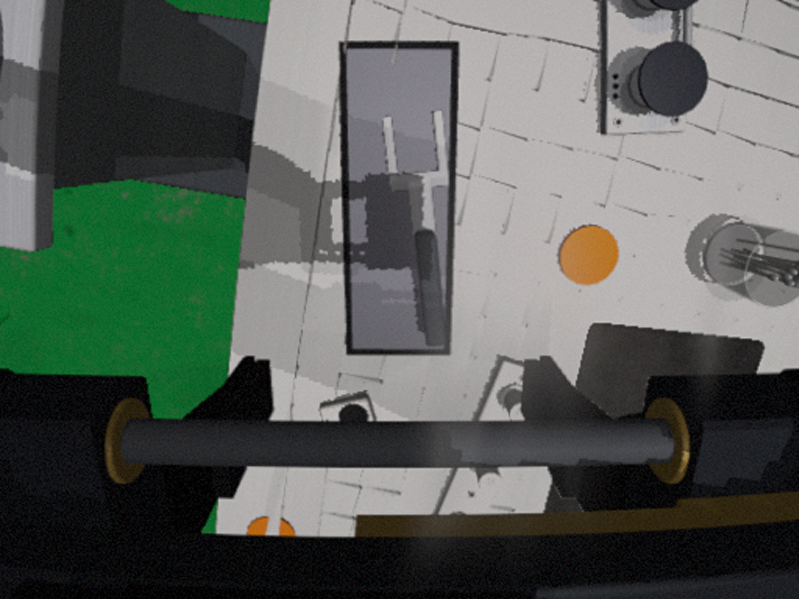

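View pics/w33k.png

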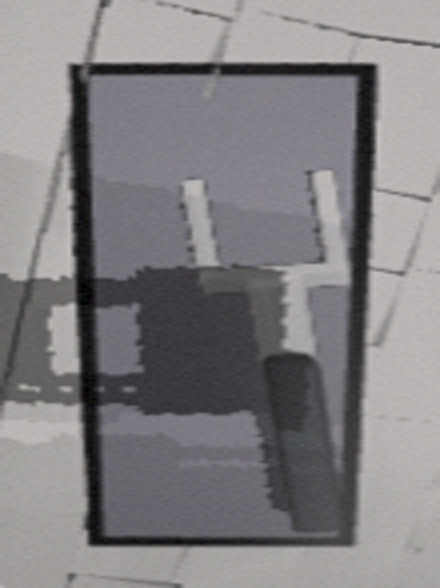

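```bash
python3 - <<'E'
from h import *
for i in range(2): env.read_camera('top')
o,im=snap('wrist','w34.png'); print(o['tool_pos'],o['tool_rot'])
b=cv2.imread('pics/w34.png')
cv2.imwrite('pics/w34k.png',cv2.resize(b[20:235,210:300],None,fx=5,fy=3,interpolation=cv2.INTER_CUBIC))
E
```

```text
[ 0.45984262 -0.10202484  0.25289566] [-89.91179036   0.1339038   10.54458156]
```

View pics/w34k.png

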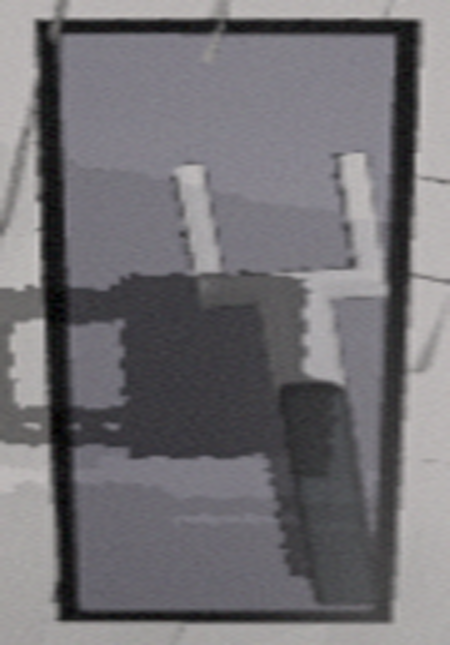

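```bash
python3 - <<'E'
from h import *
o=env.get_obs()
f=lambda p:[((x+.5)/5-.5+210,(y+.5)/3-.5+20) for x,y in p]
B=lambda p,z:back('wrist',f(p),z,o)[:,:2]*1000
T=B([(190,164),(353,154)],.007); C=B([(200,307),(385,293)],.007); H=B([(312,385),(348,602)],.033)
print('tips',T,np.linalg.norm(T[0]-T[1]),'want 39'); print('bar',C,np.linalg.norm(C[0]-C[1]),'want 46'); print('handle',H,np.linalg.norm(H[0]-H[1]))
d=T.mean(0)-C.mean(0); print('len',np.linalg.norm(d),'want56','heading',np.degrees(np.arctan2(d[1],d[0])))
d2=H[0]-H[1]; print('hh',np.degrees(np.arctan2(d2[1],d2[0])))
d3=T.mean(0)-H[1]; h=np.arctan2(d3[1],d3[0]); print('overall',np.linalg.norm(d3),'want 179',np.degrees(h))
u=np.array([np.cos(h),np.sin(h)])
print('origin est', T.mean(0)-124*u, C.mean(0)-68*u, H[1]+55*u, H[0]-35*u)
P=B([(38,21),(420,21),(391,620),(58,620)],.003); print('pad',P,P.mean(0)); e=(P[0]+P[1]-P[2]-P[3])/2; print(np.linalg.norm(e),np.degrees(np.arctan2(e[1],e[0])))
E
```

```text
tips [[433.1279462   -0.69380533]
 [470.1141791   10.11605153]] 38.533549407268 want 39
bar [[445.45447015 -55.04809081]
 [488.52299649 -41.25915955]] 45.22203651635007 want 46
handle [[ 476.40785683  -77.65933655]
 [ 502.85578794 -163.86199284]] 90.16868088960781
len 55.05312808817984 want56 heading 106.20903620854762
hh 107.05659431339839
overall 176.18709514227342 want 179 106.90569310358592
origin est [ 487.67992344 -113.93017898] [ 486.7629473  -113.21498438] [ 486.8619384  -111.23883466] [ 486.58576108 -111.14680084]
pad [[ 388.65729494   46.18898588]
 [ 475.76349455   62.38435109]
 [ 520.41018039 -181.08371036]
 [ 432.58106675 -197.48958107]] [454.35300916 -67.49998862]
247.56643731353878 100.30465786173575
```

Call:
{"fn": "carry_out", "kwargs": {
  "targets": [
    [[12,20,-8],[0,-3.2,0]],
    [[12.8,40,-7.5],[0,-3.1,0]],
    [[0,40,0],[0,0,0]],
    [[0,40,0],[0,0,0]],
    [[0,35,0],[0,0,0]],
    [[0,30,0],[0,0,0]],
    [[0,15,0],[0,0,0]],
    [[0,10,0],[0,0,0]],
    [[0,0,0],[0,0,0]],
    [[0,0,0],[0,0,0]],
    [[0,0,0],[0,0,0]]
  ]
}}

```text
time_s: 60.55
tool_pos: [0.4893, -0.1125, 0.0259]
tool_rot: [-90.1, -0.1, 16.8]
force: [-0.1, 0.5, -0.3]
grip_width: 0.0868
```

```bash
python3 - <<'E'
from h import *
o,im=snap('wrist','w35.png'); print(o['tool_pos'],o['tool_rot'],o['force'],np.abs(o['joint_velocities']).max())
cv2.imwrite('pics/w35z.png',cv2.resize(cv2.imread('pics/w35.png'),None,fx=1.56,fy=1.56,interpolation=cv2.INTER_CUBIC))
E
```

```text
[ 0.4893475  -0.11250922  0.02586024] [-90.10399232  -0.11973958  16.83636428] [-0.05539859  0.5378987  -0.34582434] 0.1839978397372402
```

View pics/w35z.png

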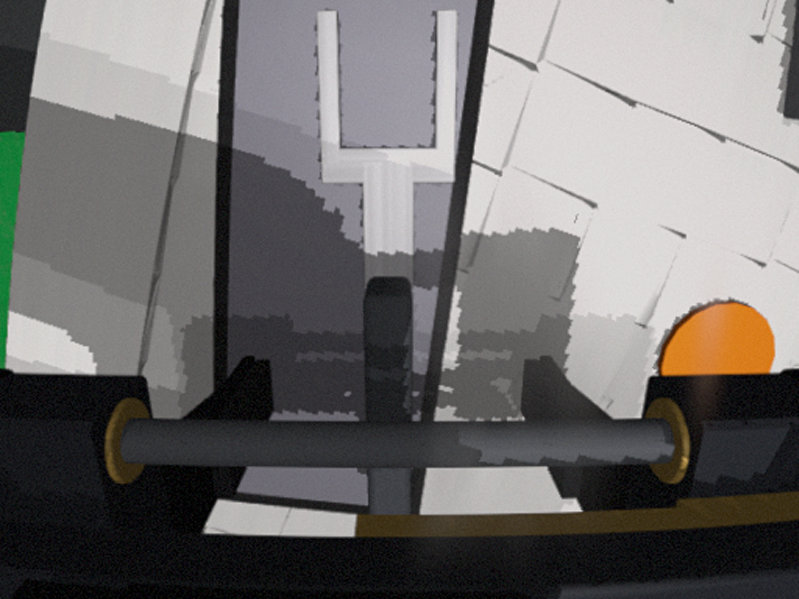

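Call:
{"fn": "carry_out", "kwargs": {
  "targets": [
    [[-2.5,8,0],[0,0,0]],
    [[0,8,0],[0,0,0]],
    [[0,4,0],[0,0,0]],
    [[0,0,0],[0,0,0]],
    [[0,0,0],[0,0,0]],
    [[0,0,0],[0,0,0]],
    [[0,0,0],[0,0,0]]
  ]
}}

```text
time_s: 61.3
tool_pos: [0.4858, -0.1129, 0.0045]
tool_rot: [-90.0, -0.0, 16.8]
force: [-0.3, 0.9, 0.5]
grip_width: 0.0868
```

Call:
{"fn": "carry_out", "kwargs": {
  "targets": [
    [[0,0,0],[0,0,0]],
    [[0,0,0],[0,0,0]],
    [[0,0,0],[0,0,0]],
    [[0,0,0],[0,0,0]],
    [[0,0,0],[0,0,0]],
    [[0,0,0],[0,0,0]],
    [[0,0,0],[0,0,0]],
    [[0,0,0],[0,0,0]],
    [[0,0,0],[0,0,0]],
    [[0,0,0],[0,0,0]],
    [[0,0,0],[0,0,0]],
    [[0,0,0],[0,0,0]]
  ],
  "jaw": 0
}}

```text
time_s: 62.5
tool_pos: [0.4859, -0.1128, 0.0045]
tool_rot: [-90.0, -0.0, 16.8]
force: [0.4, 0.0, -0.9]
grip_width: 0.0157
```

```bash
python3 - <<'E'
from h import *
o,im=snap('wrist','w36.png'); print(o['tool_pos'],o['tool_rot'],o['force'],o['grip_width'],o['time_s'])
cv2.imwrite('pics/w36z.png',cv2.resize(cv2.imread('pics/w36.png')[:220,150:360],None,fx=3,fy=3,interpolation=cv2.INTER_CUBIC))
E
```

```text
[ 0.48592009 -0.11282879  0.00446196] [-9.00075269e+01 -2.25792340e-02  1.68426960e+01] [ 0.42519451  0.00919514 -0.91844531] 0.015666769203343364 62.5
```

View pics/w36z.png

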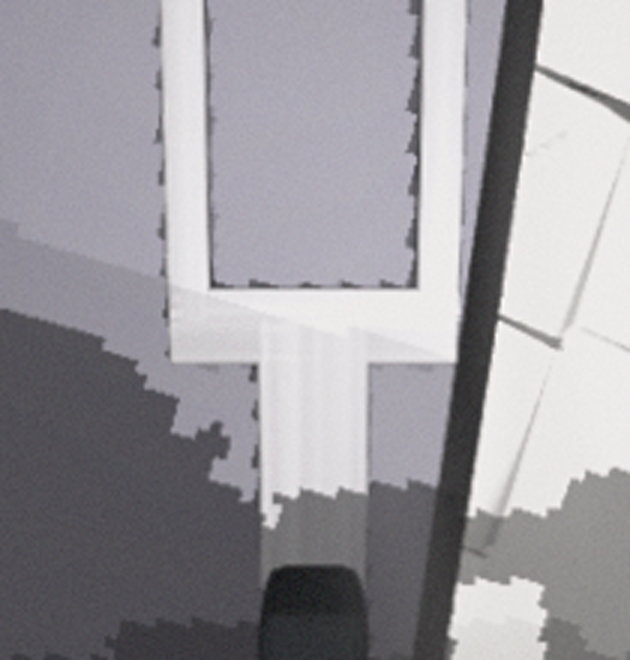

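Call:
{"fn": "carry_out", "kwargs": {
  "targets": [
    [[0,-10,0],[0,0,0]],
    [[0,-15,0],[0,0,0]],
    [[-6,-5,5],[0,0,0]],
    [[-10,0,9],[0,0,0]],
    [[-4.8,0,4.7],[0,3,0]],
    [[0,0,0],[0,3.4,0]],
    [[0,0,0],[0,0,0]],
    [[0,0,0],[0,0,0]],
    [[0,0,0],[0,0,0]]
  ]
}}

```text
time_s: 63.45
tool_pos: [0.46, -0.1009, 0.0344]
tool_rot: [-90.0, 0.0, 10.5]
force: [0.3, -0.6, -4.1]
grip_width: 0.0157
```

```bash
python3 - <<'E'
from h import *
o,im=snap('wrist','w37.png'); print(o['tool_pos'],o['tool_rot'],o['force'],o['grip_width'],o['time_s'])
b=cv2.imread('pics/w37.png')[0:245,185:325]
cv2.imwrite('pics/w37k.png',cv2.resize(b,None,fx=4,fy=2.4,interpolation=cv2.INTER_CUBIC))
E
```

```text
[ 0.45998129 -0.10091162  0.03435324] [-9.00025773e+01  2.19731829e-02  1.04963311e+01] [ 0.3321265  -0.60127571 -4.08658786] 0.01573290371877398 63.45
```

View pics/w37k.png

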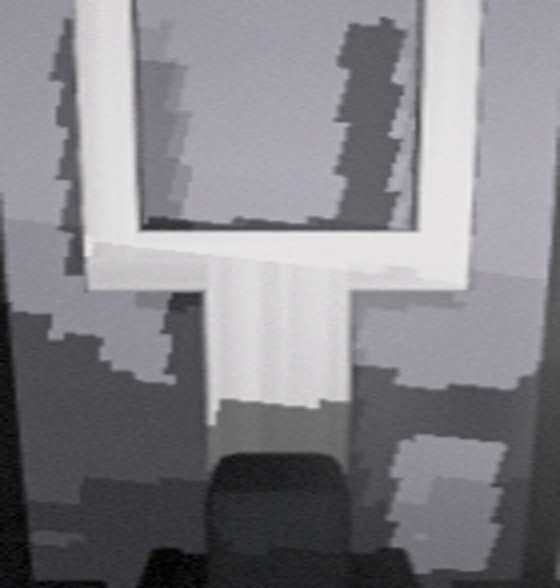

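Call:
{"fn": "carry_out", "kwargs": {
  "targets": [
    [[0,6,0],[0,0,0]],
    [[0,8,0],[0,0,0]],
    [[0,6,0],[0,0,0]],
    [[0,4,0],[0,0,0]],
    [[0,2,0],[0,0,0]],
    [[0,1.5,0],[0,0,0]],
    [[0,1,0],[0,0,0]],
    [[0,0,0],[0,0,0]],
    [[0,0,0],[0,0,0]],
    [[0,0,0],[0,0,0]]
  ]
}}

```text
time_s: 64.5
tool_pos: [0.4605, -0.1011, 0.0061]
tool_rot: [-90.0, -0.0, 10.4]
force: [-0.1, 0.4, -3.6]
grip_width: 0.0156
```

Call:
{"fn": "carry_out", "kwargs": {
  "targets": [
    [[0,0.8,0],[0,0,0]],
    [[0,0.8,0],[0,0,0]],
    [[0,0,0],[0,0,0]],
    [[0,0.4,0],[0,0,0]],
    [[0,0,0],[0,0,0]],
    [[0,0,0],[0,0,0]]
  ]
}}

```text
time_s: 65.1
tool_pos: [0.4605, -0.1011, 0.0044]
tool_rot: [-90.0, 0.0, 10.4]
force: [-3.9, 0.1, 5.9]
grip_width: 0.0155
```

Call:
{"fn": "carry_out", "kwargs": {
  "targets": [
    [[0,-0.4,0],[0,0,0]],
    [[0,0,0],[0,0,0]],
    [[0,0,0],[0,0,0]],
    [[0,0,0],[0,0,0]],
    [[0,0,0],[0,0,0]],
    [[0,0,0],[0,0,0]],
    [[0,0,0],[0,0,0]],
    [[0,0,0],[0,0,0]],
    [[0,0,0],[0,0,0]],
    [[0,0,0],[0,0,0]],
    [[0,0,0],[0,0,0]],
    [[0,0,0],[0,0,0]]
  ],
  "jaw": 1
}}

```text
time_s: 66.3
tool_pos: [0.4604, -0.101, 0.0043]
tool_rot: [-90.0, 0.0, 10.4]
force: [-0.3, 0.8, 0.0]
grip_width: 0.0867
```

Call:
{"fn": "carry_out", "kwargs": {
  "targets": [
    [[0,-5,0],[0,0,0]],
    [[0,-15,0],[0,0,0]],
    [[0,-30,0],[0,0,0]],
    [[0,-40,0],[0,0,0]],
    [[0,-40,0],[0,0,0]],
    [[0,-40,0],[0,0,0]],
    [[0,-40,0],[0,0,0]],
    [[0,-30,0],[0,0,0]],
    [[0,-10,0],[0,0,0]],
    [[0,0,0],[0,0,0]],
    [[0,0,0],[0,0,0]]
  ]
}}

```text
time_s: 67.4
tool_pos: [0.4596, -0.1008, 0.253]
tool_rot: [-90.0, 0.1, 10.4]
force: [-0.2, 0.0, 0.3]
grip_width: 0.0869
```

```bash
python3 - <<'E'
from h import *
for i in range(2): env.read_camera('top')
o,im=snap('wrist','w38.png'); print(o['tool_pos'],o['tool_rot'],o['grip_width'],o['time_s'])
b=cv2.imread('pics/w38.png')
cv2.imwrite('pics/w38k.png',cv2.resize(b[20:235,210:300],None,fx=5,fy=3,interpolation=cv2.INTER_CUBIC))
p,y,d=o['tool_pos'],o['tool_rot'],0
E
```

```text
[ 0.459346   -0.10075878  0.25242227] [-89.90140579   0.16431354  10.44671376] 0.0872391459716685 67.5
```

View pics/w38k.png

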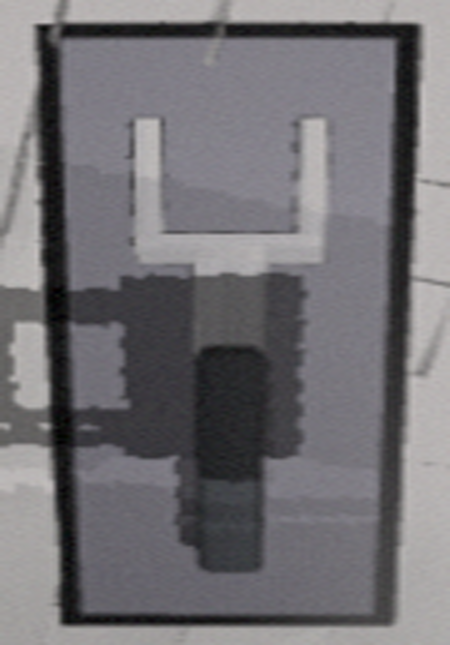

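```bash
python3 - <<'E'
from h import *
o=env.get_obs()
f=lambda p:[((x+.5)/5-.5+210,(y+.5)/3-.5+20) for x,y in p]
B=lambda p,z:back('wrist',f(p),z,o)[:,:2]*1000
T=B([(148,118),(314,118)],.007).mean(0); Hh=B([(231,572)],.033)[0]; C=B([(138,262),(323,262)],.007).mean(0)
P=B([(38,25),(420,25),(394,624),(60,624)],.003); c=P.mean(0); e=(P[0]+P[1]-P[2]-P[3])/2; h=e/np.linalg.norm(e)
n=np.array([-h[1],h[0]])
for X,l in ((T,124),(C,68),(Hh,-55)): print('mid est from',l, 'along',(X-c)@h-(l-35),'lat',(X-c)@n)
print(np.linalg.norm(e)); d=T-C; print(np.degrees(np.arctan2(d[1],d[0])),np.degrees(np.arctan2(h[1],h[0])))
show(o['tool_pos']*1000,o['tool_rot'][2],[551.3,295.2,252],149.45,22,ramp=4)
E
```

```text
mid est from 124 along -0.5065908705499282 lat -0.5388538275014335
mid est from 68 along 0.39737055081675976 lat -0.546152908471696
mid est from -55 along 1.2992148324003523 lat -0.9309661438795195
247.6585871549409
100.36464522681074 100.35705472589157
[[[2.1, 0.0, 4.9], [0, -1.8, 0]], [[4.6, 0.0, 9.7], [0, -3.7, 0]], [[7.8, 0.0, 14.0], [0, -5.5, 0]], [[12.1, 0.1, 17.6], [0, -7.3, 0]], [[14.3, 0.0, 16.0], [0, -7.3, 0]], [[16.1, 0.0, 14.0], [0, -7.3, 0]], [[17.9, 0.1, 11.8], [0, -7.3, 0]], [[19.1, -0.0, 9.5], [0, -7.4, 0]], [[20.3, 0.0, 6.9], [0, -7.3, 0]], [[20.9, 0.1, 4.3], [0, -7.3, 0]], [[21.4, -0.0, 1.6], [0, -7.3, 0]], [[21.4, 0.0, -1.1], [0, -7.3, 0]]]
[[[21.0, 0.0, -3.8], [0, -7.3, 0]], [[20.4, 0.1, -6.5], [0, -7.4, 0]], [[19.4, 0.0, -9.0], [0, -7.3, 0]], [[18.1, 0.0, -11.5], [0, -7.3, 0]], [[16.5, 0.1, -13.6], [0, -7.3, 0]], [[14.6, -0.0, -15.6], [0, -7.3, 0]], [[12.5, 0.0, -17.4], [0, -7.3, 0]], [[7.7, 0.1, -14.1], [0, -5.5, 0]], [[4.1, -0.0, -9.8], [0, -3.7, 0]], [[1.8, -0.0, -5.0], [0, -1.8, 0]]]
end [551.3 295.2 252. ] 149.44
```

Paddle is centred on the pad within about 1 mm and aligned to 0.1°. To the knob.

Call:
{"fn": "carry_out", "kwargs": {
  "targets": [
    [[2,0,5],[0,-1.8,0]],
    [[4.6,0,9.7],[0,-3.7,0]],
    [[7.8,0,14],[0,-5.5,0]],
    [[12,0,17.6],[0,-7.3,0]],
    [[14.3,0,16],[0,-7.3,0]],
    [[16,0,14],[0,-7.3,0]],
    [[18,0,11.8],[0,-7.3,0]],
    [[19,0,9.5],[0,-7.4,0]],
    [[20.3,0,7],[0,-7.3,0]],
    [[21,0,4.3],[0,-7.3,0]],
    [[21.4,0,1.6],[0,-7.3,0]],
    [[21.4,0,-1.1],[0,-7.3,0]]
  ]
}}

```text
time_s: 68.75
tool_pos: [0.5106, 0.1193, 0.2538]
tool_rot: [-90.0, -0.0, 87.6]
force: [0.0, 0.4, -0.2]
grip_width: 0.087
```

Call:
{"fn": "carry_out", "kwargs": {
  "targets": [
    [[21,0,-3.8],[0,-7.3,0]],
    [[20.4,0,-6.5],[0,-7.4,0]],
    [[19.4,0,-9],[0,-7.3,0]],
    [[18,0,-11.5],[0,-7.3,0]],
    [[16.5,0,-13.6],[0,-7.3,0]],
    [[14.6,0,-15.6],[0,-7.3,0]],
    [[12.5,0,-17.4],[0,-7.3,0]],
    [[7.7,0,-14],[0,-5.5,0]],
    [[4,0,-10],[0,-3.7,0]],
    [[2,0,-5],[0,-1.8,0]],
    [[0,0,0],[0,0,0]],
    [[0,0,0],[0,0,0]]
  ]
}}

```text
time_s: 69.95
tool_pos: [0.5518, 0.2947, 0.254]
tool_rot: [-90.0, -0.0, 149.4]
force: [-0.8, 0.5, 0.5]
grip_width: 0.0869
```

```bash
python3 - <<'E'
from h import *
for i in range(2): env.read_camera('top')
o,im=snap('wrist','w39.png'); print(o['tool_pos'],o['tool_rot'],o['grip_width'],o['time_s'],o['qpos'])
print(proj('wrist',[[.5513,.2952,.0725]],o))
d=np.array([551.3,295.2])-o['tool_pos'][:2]*1000; a=np.radians(o['tool_rot'][2]); print('dx',d@[np.cos(a),np.sin(a)],'dz',d@[-np.sin(a),np.cos(a)])
E
```

```text
[0.55206086 0.29426298 0.25426498] [-8.99633590e+01  2.85353835e-02  1.49352755e+02] 0.0869760488255105 70.05 [ 12.70157472  23.98660852 -57.71368309  82.62340212  20.23924843
  84.40165262 104.65077948]
[[255.381972   172.41255952]]
dx 1.1322310197983543 dz -0.4182899258963092
```

View pics/w39.png

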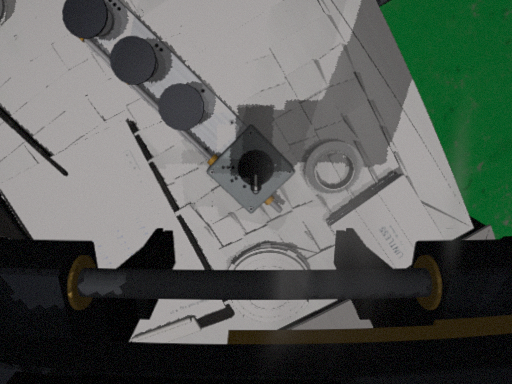

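Call:
{"fn": "carry_out", "kwargs": {
  "targets": [
    [[1,20,-0.5],[0,0,0]],
    [[0,40,0],[0,0,0]],
    [[0,40,0],[0,0,0]],
    [[0,40,0],[0,0,0]],
    [[0,25,0],[0,0,0]],
    [[0,18,0],[0,0,0]],
    [[0,12,0],[0,0,0]],
    [[0,6,0],[0,0,0]],
    [[0,2,0],[0,0,0]],
    [[0,0,0],[0,0,0]],
    [[0,0,0],[0,0,0]]
  ]
}}

```text
time_s: 71.2
tool_pos: [0.552, 0.2965, 0.0524]
tool_rot: [-90.1, 0.1, 149.4]
force: [0.2, -0.2, 0.3]
grip_width: 0.0872
```

```bash
python3 - <<'E'
from h import *
for i in range(1): env.read_camera('top')
o,im=snap('wrist','w40.png'); print(o['tool_pos'],o['tool_rot'],o['force'],o['time_s'],o['qpos'][6])
d=np.array([551.3,295.2])-o['tool_pos'][:2]*1000; a=np.radians(o['tool_rot'][2]); print('dx',d@[np.cos(a),np.sin(a)],'dz',d@[-np.sin(a),np.cos(a)])
E
```

```text
[0.55189858 0.29642077 0.05232591] [-9.00712841e+01  5.99579061e-02  1.49435858e+02] [ 0.54688181  0.03182419 -0.57716155] 71.25 98.67437495332665
dx -0.1053519151576929 dz 1.3555415549882983
```

View pics/w40.png

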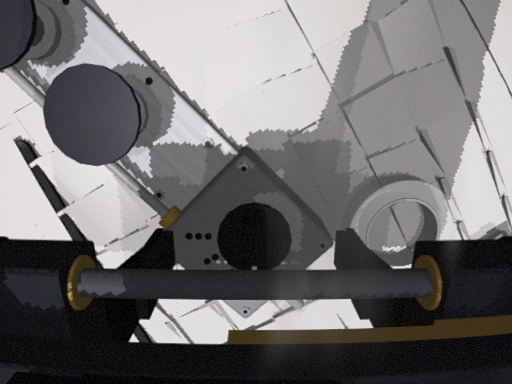

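Centred on the knob. Close on the bar (20 N), 1.5 mm lower.

Call:
{"fn": "carry_out", "kwargs": {
  "targets": [
    [[0,1.5,1],[0,0,0]],
    [[0,0,0],[0,0,0]],
    [[0,0,0],[0,0,0]],
    [[0,0,0],[0,0,0]],
    [[0,0,0],[0,0,0]],
    [[0,0,0],[0,0,0]],
    [[0,0,0],[0,0,0]],
    [[0,0,0],[0,0,0]],
    [[0,0,0],[0,0,0]],
    [[0,0,0],[0,0,0]],
    [[0,0,0],[0,0,0]],
    [[0,0,0],[0,0,0]]
  ],
  "jaw": 0,
  "squeeze": 20
}}

```text
time_s: 72.5
tool_pos: [0.5512, 0.2949, 0.0498]
tool_rot: [-90.0, 0.0, 149.4]
force: [0.5, -0.0, -0.6]
grip_width: 0.0118
```

Call:
{"fn": "carry_out", "kwargs": {
  "targets": [
    [[0,0,0],[0,5,0]],
    [[0,0,0],[0,8,0]],
    [[0,0,0],[0,8,0]],
    [[0,0,0],[0,8,0]],
    [[0,0,0],[0,8,0]],
    [[0,0,0],[0,8,0]],
    [[0,0,0],[0,8,0]],
    [[0,0,0],[0,8,0]],
    [[0,0,0],[0,8,0]],
    [[0,0,0],[0,8,0]],
    [[0,0,0],[0,8,0]],
    [[0,0,0],[0,5,0]]
  ]
}}

```text
time_s: 73.7
tool_pos: [0.551, 0.2959, 0.0498]
tool_rot: [-90.0, -0.1, 59.2]
force: [1.5, 0.6, -2.0]
grip_width: 0.0117
```

```bash
python3 - <<'E'
from h import *
for i in range(2): env.read_camera('top')
o,im=snap('wrist','w41.png'); print(o['tool_pos'],o['tool_rot'],o['force'],o['wrist_torque'],o['time_s'],o['qpos'][6],o['grip_width'])
E
```

```text
[0.55100734 0.29587247 0.04984254] [-9.00199357e+01 -7.24678362e-02  5.94542800e+01] [ 1.23015099  1.86696473 -2.16777746] [ 0.45146851 -0.50490438 -0.00371121] 73.8 16.407015525998606 0.011825656191082777
```

View pics/w41.png

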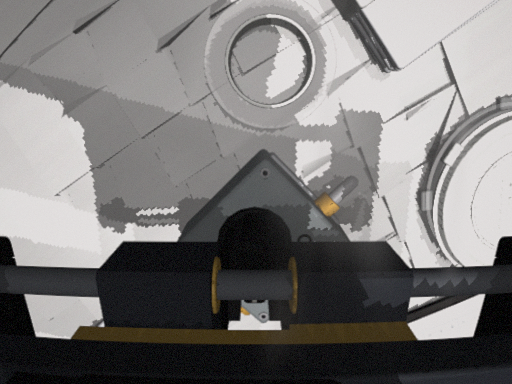

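Turned through 90°. Release and rise.

Call:
{"fn": "carry_out", "kwargs": {
  "targets": [
    [[0,0,0],[0,0,0]],
    [[0,0,0],[0,0,0]],
    [[0,0,0],[0,0,0]],
    [[0,0,0],[0,0,0]],
    [[0,0,0],[0,0,0]],
    [[0,0,0],[0,0,0]],
    [[0,-30,0],[0,0,0]],
    [[0,-40,0],[0,0,0]],
    [[0,-40,0],[0,0,0]],
    [[0,-40,0],[0,0,0]],
    [[0,-40,0],[0,0,0]],
    [[0,-20,0],[0,0,0]]
  ],
  "jaw": 1
}}

```text
time_s: 75.05
tool_pos: [0.5517, 0.2962, 0.2642]
tool_rot: [-90.2, -0.3, 59.5]
force: [0.5, 0.5, -0.3]
grip_width: 0.0863
```

Call:
{"fn": "carry_out", "kwargs": {
  "targets": [
    [[0,0,0],[0,0,0]],
    [[0,0,0],[0,0,0]],
    [[0,0,0],[0,0,0]]
  ]
}}

```text
time_s: 75.35
tool_pos: [0.5502, 0.2946, 0.258]
tool_rot: [-89.9, 0.1, 59.4]
force: [0.1, -0.5, -0.7]
grip_width: 0.0873
```

```bash
python3 - <<'E'
from h import *
o,im=snap('wrist','w42.png'); print(o['tool_pos'],o['tool_rot'],o['force'],o['time_s'])
snap('top','t42.png')
cv2.imwrite('pics/t42z.png',cv2.resize(cv2.imread('pics/t42.png')[140:270,100:410],None,fx=2.5,fy=2.5,interpolation=cv2.INTER_CUBIC))
E
```

```text
[0.55015572 0.29460304 0.25802017] [-89.92050585   0.14167675  59.4408817 ] [ 0.09487951 -0.48461031 -0.68883885] 75.35
```

View pics/w42.png

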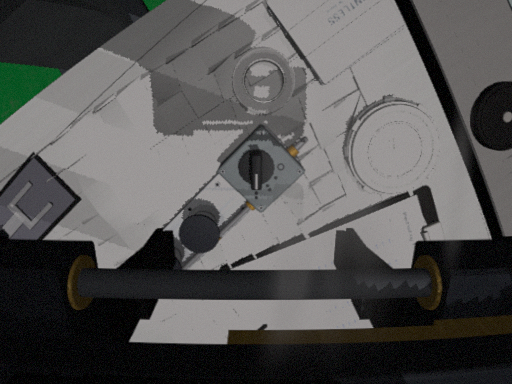

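View pics/t42z.png

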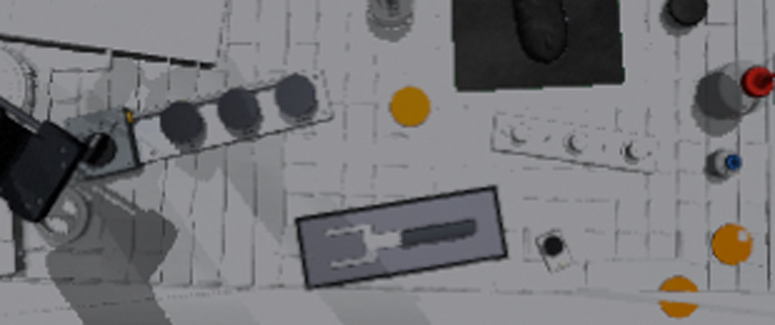

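```bash
python3 - <<'E'
import cv2
b=cv2.imread('pics/w42.png')[100:260,150:320]
cv2.imwrite('pics/w42z.png',cv2.resize(b,None,fx=4,fy=3.6,interpolation=cv2.INTER_CUBIC))
E
```

```text
(no output)
```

View pics/w42z.png

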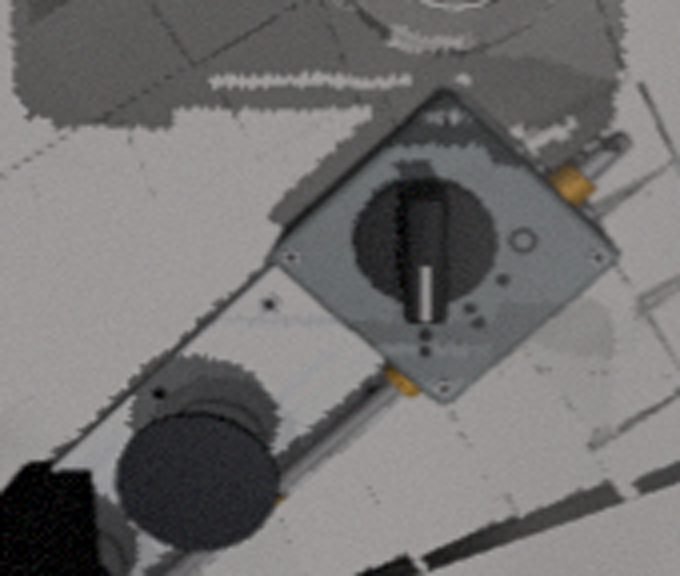

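```bash
python3 - <<'E'
from h import *
o=env.get_obs()
show(o['tool_pos']*1000,o['tool_rot'][2],[510,30,280],10,11,ramp=3)
E
```

```text
[[[-9.2, -0.8, -3.7], [0, 1.8, 0]], [[-18.2, -1.6, -8.0], [0, 3.7, 0]], [[-26.4, -2.5, -13.7], [0, 5.5, 0]], [[-24.9, -2.4, -16.1], [0, 5.5, 0]], [[-23.3, -2.5, -18.5], [0, 5.5, 0]], [[-21.4, -2.4, -20.7], [0, 5.5, 0]], [[-19.4, -2.5, -22.6], [0, 5.5, 0]], [[-17.1, -2.4, -24.3], [0, 5.5, 0]], [[-14.7, -2.4, -25.9], [0, 5.4, 0]], [[-8.1, -1.7, -18.1], [0, 3.7, 0]], [[-3.5, -0.8, -9.2], [0, 1.8, 0]]]
end [510.  30. 280.] 10.04
```

Call:
{"fn": "carry_out", "kwargs": {
  "targets": [
    [[-9,-1,-4],[0,1.8,0]],
    [[-18,-2,-8],[0,3.7,0]],
    [[-26,-2,-14],[0,5.5,0]],
    [[-25,-2,-16],[0,5.5,0]],
    [[-23,-2,-18],[0,5.5,0]],
    [[-21,-2,-21],[0,5.5,0]],
    [[-19,-2,-23],[0,5.5,0]],
    [[-17,-2,-24],[0,5.5,0]],
    [[-15,-2,-26],[0,5.4,0]],
    [[-8,-2,-18],[0,3.7,0]],
    [[-3,-1,-9],[0,1.8,0]],
    [[0,0,0],[0,0,0]]
  ]
}}

```text
time_s: 76.65
tool_pos: [0.5125, 0.0304, 0.2801]
tool_rot: [-90.0, -0.0, 9.8]
force: [0.1, -0.5, 0.4]
grip_width: 0.087
```

```bash
python3 - <<'E'
from h import *
for i in range(4): env.read_camera('top')
discs('w43.png',.054)
o=env.get_obs(); print(proj('wrist',[[.5857,.1964,.054],[.60305,.12865,.054],[.6205,.061,.054]],o))
cv2.imwrite('pics/w43z.png',cv2.resize(cv2.imread('pics/w43.png'),None,fx=1.56,fy=1.56))
snap('scene','s43.png')
E
```

```text
[512.5  33.6 279.7] [-8.996e+01  1.000e-02  1.022e+01] 0.08695285936273085 76.85
[346.2, 99.7] [104.8  76.4  23.7] world [601.5 127.3]
[346.6, 35.4] [100.6 145.8  24.7] world [585.  194.9]
[310.2, 241.3] [  72.  -101.8   21.3] world [600.9 -53.9]
[345.9, 160.6] [110.4   7.5  24. ] world [619.3  60.5]
[[345.55674902  33.60209919]
 [346.61461073  98.07525395]
 [346.98267586 158.11878494]]
```

View pics/w43z.png

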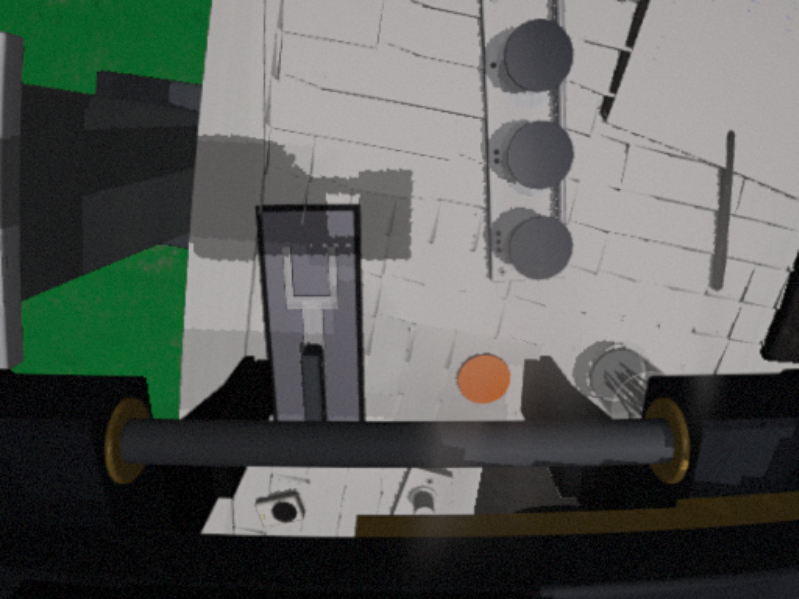

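View pics/s43.png

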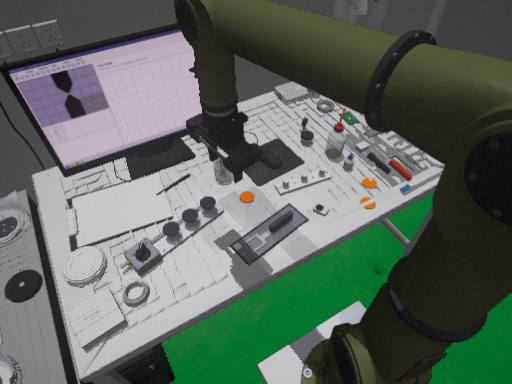

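Three discs sit level on the three pedestals, within about 1–2 mm. The paddle lies along the pad, the knob is on three dots, the bystanders are in place, and the gripper touches nothing. I'm handing in.

```bash
python3 - <<'E'
from h import *
print(env.sign_off())
E
```

```text
the job is handed in; nothing more can be done
None
```

The job is done and handed in at about 77 s of the 210 s allowed. I turned the knob to the open ring, carried the three discs one by one on the fork to pedestals 1, 2 and 3 in order, and laid the paddle back on its pad. Then I turned the knob to three dots.

- **Paddle:** it was knocked aside just after I first laid it down. I gripped it again and put it back. It then measured about 1 mm from the pad's centre, and its heading matched the pad's to within 0.1°.
- **Knob:** the close view after release shows the pointer on the three-dot mark.
- **Discs:** while I was placing them, the near views put each disc within about 1 mm of its pedestal's centre. The last view, from farther away, shows up to 2 mm, which is about what the camera calibration allows.
- **Surroundings:** the stand is empty, and the bystanders and the orange look-alikes appear where they were. The open gripper was well clear of everything at hand-in.

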